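# Hang the parts bins on the slat panel and stow the loose parts

### The job

Hang the three parts bins that stand on the bench on the slat panel, each under the tab of its own colour: tip its front up, work the hook lip up into the groove behind the upper slat, then swing the bin down until it is fully home and hangs level against the panel. Only when all the bins hang, put each loose part lying on the bench (shackles, tape measure) inside a hung bin, no two in the same bin.

Things in the scene. Friction and masses are not known exactly. Their poses are not given: they have to be found in the camera images.
- slat_panel: Fixed upright panel, 420 mm wide, facing the robot. Origin on the bench under the middle of its front face; x into the panel, y along it (left), z up. Two slats 6 mm thick (x 0 to 6): lower z 40 to 155 mm, upper 187 to 222. The gap z 155 to 187 is the groove, free behind except posts over 186 mm from the middle. Three bays at y = -120, 0, +120 mm, a coloured tab on top of each.
- red_tab: Red tab, 70 mm wide, 10 mm thick, 25 mm tall, fixed on top of the panel over the middle of one bay: the bay of the red bin. Origin at its foot, axes as the panel's. Which tab is over which bay changes.
- red_bin: Red plastic parts bin (0.25 kg, loose). Origin at the middle of the tub's underside; x to the back (hook side), y left, z up. Tub 105 mm (x) by 94 mm, 60 mm tall, open on top, walls 4 mm. Black pull bar on the front. Hung home it rests by its hook neck on the lower slat, tub underside 103 mm above the bench, and droops about 3 degrees when let go.
- red_bin_pull (a point): Grip centre of the red bin's black pull, bin axes: 79 mm ahead of the tub's middle (26.5 mm ahead of its front wall), 40 mm above its underside. The pull is a bar 18 mm wide (y), 24 mm tall (z 28 to 52 mm above the underside), sticking 45 mm out of the front wall; pinch it across y, tool leaning its wrist away from the tub.
- red_bin_lip (a point): Top edge of the red bin's steel hook lip, middle; bin axes. Hook 60 mm wide: a neck 4 mm thick, its underside 52 mm above the tub's, runs 14 mm back from the back face (x = 52.5 mm); at its end a lip 4 mm thick rises 40 mm from the neck's underside (10 mm slot to the back face). The lip is taller than the groove: it goes in only with the front tipped up about 40 degrees.
- yellow_tab: Yellow tab, 70 mm wide, 10 mm thick, 25 mm tall, fixed on top of the panel over the middle of one bay: the bay of the yellow bin. Origin at its foot, axes as the panel's. Which tab is over which bay changes.
- yellow_bin: Yellow plastic parts bin (0.25 kg, loose). Origin at the middle of the tub's underside; x to the back (hook side), y left, z up. Tub 105 mm (x) by 94 mm, 60 mm tall, open on top, walls 4 mm. Black pull bar on the front. Hung home it rests by its hook neck on the lower slat, tub underside 103 mm above the bench, and droops about 3 degrees when let go.
- yellow_bin_pull (a point): Grip centre of the yellow bin's black pull, bin axes: 79 mm ahead of the tub's middle (26.5 mm ahead of its front wall), 40 mm above its underside. The pull is a bar 18 mm wide (y), 24 mm tall (z 28 to 52 mm above the underside), sticking 45 mm out of the front wall; pinch it across y, tool leaning its wrist away from the tub.
- yellow_bin_lip (a point): Top edge of the yellow bin's steel hook lip, middle; bin axes. Hook 60 mm wide: a neck 4 mm thick, its underside 52 mm above the tub's, runs 14 mm back from the back face (x = 52.5 mm); at its end a lip 4 mm thick rises 40 mm from the neck's underside (10 mm slot to the back face). The lip is taller than the groove: it goes in only with the front tipped up about 40 degrees.
- blue_tab: Blue tab, 70 mm wide, 10 mm thick, 25 mm tall, fixed on top of the panel over the middle of one bay: the bay of the blue bin. Origin at its foot, axes as the panel's. Which tab is over which bay changes.
- blue_bin: Blue plastic parts bin (0.25 kg, loose). Origin at the middle of the tub's underside; x to the back (hook side), y left, z up. Tub 105 mm (x) by 94 mm, 60 mm tall, open on top, walls 4 mm. Black pull bar on the front. Hung home it rests by its hook neck on the lower slat, tub underside 103 mm above the bench, and droops about 3 degrees when let go.
- blue_bin_pull (a point): Grip centre of the blue bin's black pull, bin axes: 79 mm ahead of the tub's middle (26.5 mm ahead of its front wall), 40 mm above its underside. The pull is a bar 18 mm wide (y), 24 mm tall (z 28 to 52 mm above the underside), sticking 45 mm out of the front wall; pinch it across y, tool leaning its wrist away from the tub.
- blue_bin_lip (a point): Top edge of the blue bin's steel hook lip, middle; bin axes. Hook 60 mm wide: a neck 4 mm thick, its underside 52 mm above the tub's, runs 14 mm back from the back face (x = 52.5 mm); at its end a lip 4 mm thick rises 40 mm from the neck's underside (10 mm slot to the back face). The lip is taller than the groove: it goes in only with the front tipped up about 40 degrees.
- shackle_a_centre (a point): Loose rusty steel shackle (two alike; may be absent) lying flat, 56 mm (x) by 55 mm (y), 18 mm thick, 0.14 kg; point at its centre, 9 mm above its underside. Grip it across x: its two legs run along y, outer faces at x = -25 and +11 mm, for y from -25 to +10 mm, 9 mm thick; the pin runs along x at y = +19 mm.
- shackle_b_centre (a point): Loose rusty steel shackle (two alike; may be absent) lying flat, 56 mm (x) by 55 mm (y), 18 mm thick, 0.14 kg; point at its centre, 9 mm above its underside. Grip it across x: its two legs run along y, outer faces at x = -25 and +11 mm, for y from -25 to +10 mm, 9 mm thick; the pin runs along x at y = +19 mm.
- tape_measure_centre (a point): Loose black tape measure with a yellow disc (may be absent), lying on its side, 64 mm (x) by 66 mm (y), 34 mm tall, 0.22 kg; point at its centre, 17 mm above its underside. The case spans -30 to 32 mm in x.
- part_shackle_a: The same shackle; origin at the middle of its underside.
- part_shackle_b: The same shackle; origin at the middle of its underside.
- part_tape_measure: The same tape; origin at the middle of its underside.

How it is judged:
By the outcome, as a careful person would: the job done as asked, in the order asked, and still so for the second after the job is handed in, with the robot touching nothing.
Of part_shackle_a, part_shackle_b, part_tape_measure only 2 to 3 are there at a start; the rules pass over those that are not, and their reading is None.
At some moment in a run one of part_shackle_a, part_shackle_b, part_tape_measure may be knocked a few centimetres aside while the robot is not near it.
It also fails if it takes over 210 s, if anything falls off the work surface, if the arm or the gripper's body presses on something with over 40 N, if the wrist force passes 120 N, or if a joint passes its speed limit or range.

### The arm

A 6-joint arm with a two-finger parallel gripper is mounted at the origin on a cart in front of the work surface, level with it; the furniture and walls round the work are solid. World frame = base frame: x ahead of the robot, y to its left, z up, the work surface at z = 0. Lengths are in m, angles in degrees, forces in N, time in s.
With the tool pointing down it reaches from about 0.425 to 1.125 m from the base axis. Payload 14.9 kg.
Tool frame: the origin (TCP) lies midway between the tips of the shut fingers; the grasp point (between the pads) lies 19 mm behind it; z points along the fingers, y is the line along which they close (so a half turn about z gives the same grasp; the last joint's range is limited). The gripper opens to 91 mm and grips with 3 to 60 N. Pads are 32 mm wide; open, the fingers measure 118 mm over their backs; the gripper's body (76 mm by 178 mm) begins 60 mm behind the grasp point.
Start: joints at [-69.746, 21.709, 99.362, -0, 58.929, -1.908], TCP at [0.264, -0.648, 0.214] pointing down, gripper open.
Joint ranges: [-158.91, 158.91], [-42.39, 125.64], [0.06, 152.35], [-60.88, 240.88], [17.5, 164.5], [-176.32, 176.32]. Speed limits (degrees/s): [108.29, 108.29, 136.94, 180, 180, 180].

### API

Orientations are given as a 3x3 rotation matrix whose columns are the frame's x, y, z axes.
In Python, from bench import manip gives the robot as it stands. The module is installed in compiled form; this text tells all that it offers.
- The arm moves only by the tool servo_tool, never from a script. Its argument "plan" is one flat list of numbers, 7 for each row, row after row: the turn, a rotation vector about the tool's x, y, z in degrees, then the shift along the tool's x, y, z in mm, then the finger opening in mm, from 0 to 91.2. In form: [rx, ry, rz, dx, dy, dz, hand, rx, ry, rz, dx, dy, dz, hand, ...]. A call has 1 to 12 rows; each row shifts and turns the commanded pose from where the row before left it, along the tool's axes as they then stand; what a row does not reach is not made up. A row lasts 1/12 s, in which the tool goes at most 41.7 mm and 7.16 degrees, less where a joint would pass 70% of its speed; a pose out of reach is approached as far as the arm can. A call is refused whole if a number of a shift passes 41.7 or a number of a turn 7.16, either way. A call with a gripper value outside its range is refused whole. The fingers move at their own pace and stop on an object; "force" is the grip in N (left out, the last holds). Time passes only in rows, so rows that do not move let the fingers close. It gives the time, the measured TCP pose, the force, the opening and the grip force at its end, in the units of the state.
- manip.get_state(): the state, without advancing time (a new reading comes with each control period).
- manip.grab_frame(name): name is "scene" or "top" or "wrist"; returns (picture, depth): 384x512x3 uint8, blue, green, red; 384x512 float32, m along the optical axis (not along the pixel's ray), 0 where there is no reading.
- manip.calibration(name): a dict with "mtx" (3x3 intrinsics, pixels), "world_from_camera" (4x4, takes a point from camera to world coordinates). Camera axes: x right, y down, z forward; pixel columns grow to the right and rows downward; lengths in m; the calibration is good to about 2 mm. A picture is of the moment at which its call begins: read the wrist's pose just before it. calibration takes no time and is no camera call; for the wrist camera it gives the pose at the moment of the call.
- manip.job_done(): hands the job in; it is judged then, once.
The state is a dict: "clock": time; "joint_pos": joint angles; "dq": joint speeds; "tau": joint torques, N m; "position": TCP position; "tcp_rot": TCP orientation; "contact_force": force on the tool from outside, world axes, zero at the start; "ft_torque": the same for the moment, N m; "grip_width": finger opening in m; "gripper_force": force on a finger pad.
Only numpy, scipy, OpenCV 4.12 (cv2) and the standard library are available. Lean on these libraries where they do the work, as an engineer would, in place of code of your own. Each camera call takes 0.05 s, during which the arm holds its last target. There are 200 camera calls.

## Working session

There is one attempt and no reset: what is moved stays moved. The work goes in short steps, Python scripts to look and compute and a tool call to move; the robot and the scene stay as the last step left them, time stands still between calls to the robot, and variables do not carry over. Pictures are saved under pics/ and viewed, at most 14 in all, crops included, and the job is handed in when it is done.

Besides the shell and the picture viewer there is one more tool, called in YAML: its name, and indented under it one key for each argument. servo_tool: Moves the arm, as the interface text tells. Its arguments: {"type":"object","properties":{"plan":{"type":"array"},"force":{"type":"number"}},"required":["plan"]}

```bash
mkdir -p pics; python3 - <<'E'
from bench import manip
import cv2,numpy as np
s=manip.get_state();print(s)
for n in("scene","top"):
    im,d=manip.grab_frame(n);c=manip.calibration(n);cv2.imwrite(f"pics/{n}0.png",im);np.savez(f"{n}0.npz",im=im,d=d,**c);print(n,c)
E
```

```text
{'clock': 0.0, 'joint_pos': array([-6.97462126e+01,  2.17391747e+01,  9.93954525e+01, -1.88180521e-03,
        5.89299799e+01, -1.90721516e+00]), 'dq': array([ 0.02646025, -0.04442051,  0.02556929, -0.0272903 , -0.05581991,
        0.00715881]), 'tau': array([-2.37339755e-04, -7.63739777e+01, -4.34380174e+01,  6.50695805e-02,
        4.25579678e-02, -7.45319608e-05]), 'position': array([ 0.26390358, -0.647912  ,  0.21328157]), 'tcp_rot': array([[ 9.26121144e-01,  3.77225998e-01, -4.16746123e-04],
       [ 3.77226228e-01, -9.26120551e-01,  1.04814602e-03],
       [ 9.43077881e-06, -1.12791776e-03, -9.99999364e-01]]), 'contact_force': array([ 0.38612955, -0.073192  , -0.63243878]), 'ft_torque': array([ 0.05642885,  0.00201116, -0.01010852]), 'gripper_force': 0.0, 'grip_width': 0.09085316147312589}
scene {'mtx': array([[421.21890073,   0.        , 258.61944691],
       [  0.        , 421.21890073, 188.82760669],
       [  0.        ,   0.        ,   1.        ]]), 'world_from_camera': array([[ 0.45341307, -0.47166655,  0.75627194, -0.31064423],
       [-0.89113877, -0.22373436,  0.39473361, -0.3520404 ],
       [-0.01697863, -0.85292063, -0.52176443,  0.78558678],
       [ 0.        ,  0.        ,  0.        ,  1.        ]])}
top {'mtx': array([[409.39104817,   0.        , 257.64190508],
       [  0.        , 409.39104817, 188.93093473],
       [  0.        ,   0.        ,   1.        ]]), 'world_from_camera': array([[-0.45671893, -0.82664742,  0.32872765,  0.24653408],
       [-0.88959616,  0.42652444, -0.16338778,  0.28523106],
       [-0.00514629, -0.36705715, -0.93018416,  1.14224229],
       [ 0.        ,  0.        ,  0.        ,  1.        ]])}
```

View pics/scene0.png

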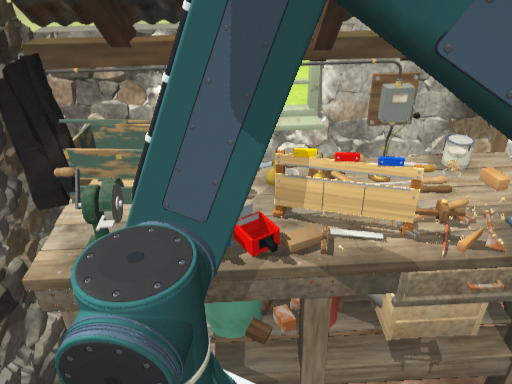

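View pics/top0.png

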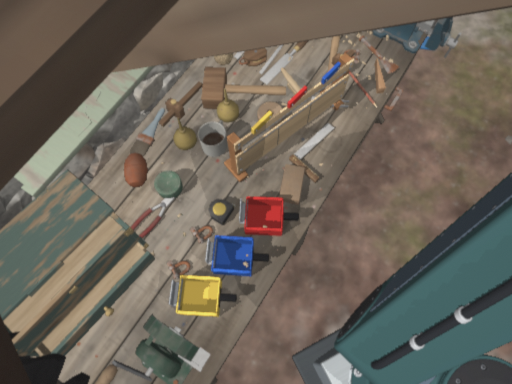

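The top view shows the red bin at (265,215), blue at (233,256) and yellow at (199,295), with their pulls to the right. The tape is at (220,209) and the shackles at (204,231) and (181,268). The panel tabs run yellow, red, blue from (261,121) to (331,72). Next I'll measure poses.

```bash
cat > h.py <<'E'
import numpy as np,cv2
def cloud(im,d,mtx,T):
    v,u=np.indices(d.shape);P=np.stack([(u-mtx[0,2])/mtx[0,0]*d,(v-mtx[1,2])/mtx[1,1]*d,d],-1)
    W=P@T[:3,:3].T+T[:3,3];W[d<=0]=np.nan;return W
def load(f):
    z=np.load(f);return z['im'],z['d'],cloud(z['im'],z['d'],z['mtx'],z['world_from_camera'])
def masks(im):
    h=cv2.cvtColor(im,cv2.COLOR_BGR2HSV);H,S,V=[h[...,i].astype(int) for i in range(3)]
    return dict(red=((H<6)|(H>174))&(S>200)&(V>90),yellow=(abs(H-27)<5)&(S>170)&(V>100),blue=(abs(H-112)<8)&(S>170)&(V>80))
E
python3 - <<'E'
from h import *
for n in("top","scene"):
    im,d,W=load(n+"0.npz")
    for k,m in masks(im).items():
        nc,l,st,ce=cv2.connectedComponentsWithStats(m.astype(np.uint8))
        for i in range(1,nc):
            if st[i,4]<25: continue
            p=W[(l==i)];p=p[np.isfinite(p[:,0])]
            if len(p)<20: continue
            print(n,k,st[i,4],ce[i].round(),p.mean(0).round(3),'z',np.percentile(p[:,2],[2,50,98]).round(3),end=' ')
            rim=p[(p[:,2]>.053)&(p[:,2]<.068)]
            if st[i,4]>300 and len(rim)>20:
                r=cv2.minAreaRect((rim[:,:2]*1000).astype(np.float32));print('rim',np.round(r[0],1),np.round(r[1],1),round(r[2],1))
            else: print()
im,d,W=load("top0.npz")
# bench plane check & blobs
b=W[150:300,150:320].reshape(-1,3)
print('bench z',np.nanpercentile(b[:,2],[10,30]))
for (u,v) in[(220,209),(204,231),(181,268)]:
    q=W[v-18:v+18,u-18:u+18].reshape(-1,3);q=q[(q[:,2]>.007)&(q[:,2]<.05)];print((u,v),W[v,u].round(3),np.median(q,0).round(3),len(q))
im,d,W=load("scene0.npz")
for (u,v) in[(285,185),(340,198),(410,210),(283,200),(410,212)]: print((u,v),W[v,u].round(3))
cv2.imwrite("pics/topc.png",cv2.resize(load("top0.npz")[0][190:320,150:310],None,fx=4,fy=4,interpolation=2))
E
```

```text
top blue 64 [331.  72.] [ 0.772 -0.198  0.245] z [0.234 0.246 0.251] 
top blue 1117 [233. 255.] [0.499 0.237 0.019] z [0.    0.006 0.062] rim [493.5 240.3] [101.1  93.9] 58.8
scene red 185 [347. 156.] [ 0.747 -0.084  0.238] z [0.225 0.238 0.249] 
scene red 1059 [256. 234.] [0.555 0.112 0.031] z [0.004 0.03  0.062] rim [554.9 110.9] [104.2  98.3] 60.6
scene yellow 207 [305. 152.] [0.722 0.034 0.238] z [0.224 0.239 0.25 ] 
scene blue 202 [391. 161.] [ 0.772 -0.201  0.238] z [0.225 0.239 0.249] 
bench z [-0.66529021 -0.00067133]
(220, 209) [0.634 0.214 0.031] [0.63  0.216 0.032] 467
(204, 231) [ 0.605  0.282 -0.001] [0.608 0.269 0.014] 285
(181, 268) [0.537 0.383 0.001] [0.528 0.39  0.012] 238
(285, 185) [0.713 0.09  0.117]
(340, 198) [ 0.748 -0.076  0.095]
(410, 210) [ 0.791 -0.274  0.084]
(283, 200) [0.71  0.095 0.063]
(410, 212) [ 0.789 -0.275  0.078]
```

View pics/topc.png

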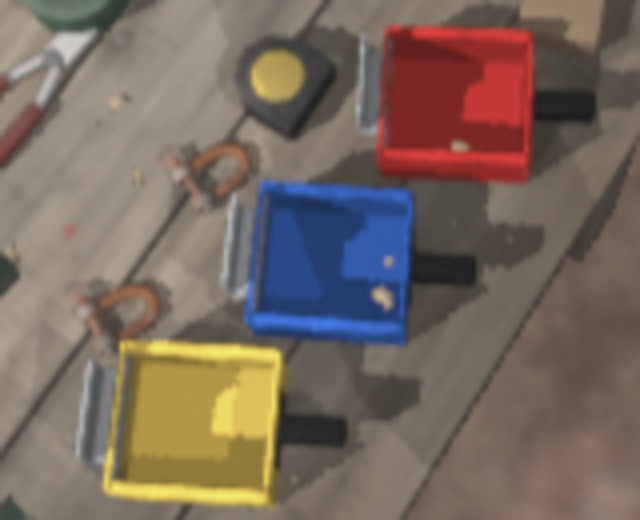

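```bash
python3 - <<'E'
from h import *
im,d,W=load("scene0.npz")
# panel plane fit (front lower slat)
reg=W[165:225,270:425].reshape(-1,3)
a=np.radians(12.0);X=np.array([np.cos(a),np.sin(a)]);Y=np.array([-np.sin(a),np.cos(a)])
p=reg[(reg[:,2]>.05)&(reg[:,2]<.215)&(abs(reg[:,:2]@X-(np.array([.748,-.076])@X))<.02)]
for it in range(5):
    A=np.c_[p[:,1],np.ones(len(p))];c=np.linalg.lstsq(A,p[:,0],rcond=None)[0];r=p[:,0]-A@c;p=p[abs(r)<.004]
print('panel x=',c,'yaw',np.degrees(np.arctan(-c[0])),len(p),'rms',r.std())
a=np.arctan(-c[0]);X=np.array([np.cos(a),np.sin(a)]);Y=np.array([-np.sin(a),np.cos(a)])
print('front offset',np.median(p[:,:2]@X))
for n in("scene","top"):
    im,d,W=load(n+"0.npz")
    h=cv2.cvtColor(im,cv2.COLOR_BGR2HSV);H,S,V=[h[...,i].astype(int) for i in range(3)]
    M=dict(red=((H<8)|(H>172))&(S>150),yellow=(abs(H-26)<7)&(S>120),blue=(abs(H-112)<12)&(S>120))
    for k,m in M.items():
        m=m&(V>40)
        q=W[m&(W[...,2]>.228)&(W[...,2]<.255)&(W[...,0]>.65)&(W[...,0]<.85)]
        if len(q)>15: y=q[:,:2]@Y;x=q[:,:2]@X;print(n,k,'tab y',np.percentile(y,[3,97]).round(4),y.mean().round(4),'x',np.percentile(x,[5,95]).round(4))
        q=W[m&(W[...,2]>.05)&(W[...,2]<.07)&(W[...,0]<.65)&(W[...,0]>.4)&(abs(W[...,1]-.2)<.25)]
        if len(q)>60:
            r=cv2.minAreaRect((q[:,:2]*1000).astype(np.float32));print(n,k,'rim',len(q),np.round(r[0],1),np.round(r[1],1),round(r[2],1),'z',np.median(q[:,2]).round(4))
im,d,W=load("top0.npz")
h=cv2.cvtColor(im,cv2.COLOR_BGR2HSV)
dark=(h[...,2]<75)&(W[...,2]>.045)&(W[...,2]<.06)&(W[...,0]<.65)
nc,l,st,ce=cv2.connectedComponentsWithStats(dark.astype(np.uint8))
for i in range(1,nc):
    if st[i,4]>25: print('dark',st[i],ce[i].round(),W[l==i].mean(0).round(4))
E
```

```text
panel x= [-0.21245008  0.73106923] yaw 11.994162394844812 4865 rms 0.0018508515451429962
front offset 0.7151045414376672
scene red tab y [-0.2693 -0.2047] -0.2366 x [0.7072 0.7192]
scene red rim 294 [546.2  94.1] [149.6  99.6] 60.6 z 0.0586
scene yellow tab y [-0.1493 -0.0848] -0.1177 x [0.7076 0.7197]
scene blue tab y [-0.389  -0.3239] -0.3557 x [0.708  0.7203]
top red tab y [-0.2696 -0.2038] -0.2351 x [0.7091 0.7217]
top red rim 260 [558.3 111.5] [106.4  99.6] 60.1 z 0.059
top yellow tab y [-0.1498 -0.084 ] -0.1158 x [0.7094 0.7225]
top yellow rim 274 [439.3 365.1] [106.7  97.4] 59.6 z 0.0602
top blue tab y [-0.3865 -0.3235] -0.3546 x [0.709  0.7226]
top blue rim 301 [495.1 239.8] [106.2  97. ] 59.0 z 0.06
dark [284 212  15   7 102] [291. 215.] [0.5196 0.0466 0.0515]
dark [253 253  16   7 110] [260. 256.] [0.4559 0.1754 0.0516]
dark [104 255  49  51 128] [128. 281.] [0.5576 0.5154 0.0526]
dark [219 293  18   8 121] [227. 297.] [0.4007 0.3007 0.0517]
dark [ 85 307  18  21  50] [ 93. 317.] [0.5103 0.6266 0.0536]
dark [ 59 343  11  11  28] [ 64. 349.] [0.4724 0.7157 0.0534]
```

```bash
cat > plan.py <<'E'
import numpy as np,heapq
def edge(x0,x1,z0,z1):
    t=lambda a,b:np.linspace(a,b,int((b-a)/1)+1)
    xs,zs=t(x0,x1),t(z0,z1)
    return np.r_[np.c_[xs,0*xs+z0],np.c_[xs,0*xs+z1],np.c_[0*zs+x0,zs],np.c_[0*zs+x1,zs]]
B=np.r_[edge(52.5,66.5,52,56),edge(62.5,66.5,52,92),edge(44,52.5,0,60)]
slats=[(0,6,40,155),(0,6,187,222)]
def clear(bx,bz,th):
    t=np.radians(th);P=B@np.array([[np.cos(t),-np.sin(t)],[np.sin(t),np.cos(t)]])+[bx,bz]
    return min(np.hypot(np.maximum(np.maximum(a-P[:,0],P[:,0]-b),0),np.maximum(np.maximum(c-P[:,1],P[:,1]-d),0)).min() for a,b,c,d in slats)
def run():
    s=(-54,104,0);best={s:clear(*s)};par={};q=[(-best[s],s)];seen=set();end=None
    while q:
        c,n=heapq.heappop(q)
        if n in seen: continue
        seen.add(n)
        t=np.radians(n[2])
        # lip top x panel
        if max((B@np.array([[np.cos(t),-np.sin(t)],[np.sin(t),np.cos(t)]]))[:,0])+n[0]<-6: end=n;break
        for d in[(1,0,0),(-1,0,0),(0,1,0),(0,-1,0),(0,0,2),(0,0,-2)]:
            m=(n[0]+d[0],n[1]+d[1],n[2]+d[2])
            if m in seen or not(-150<m[0]<-30 and 60<m[1]<190 and 0<=m[2]<=60): continue
            v=min(-c,clear(*m))
            if v<=0.3: continue
            if v>best.get(m,0): best[m]=v;par[m]=n;heapq.heappush(q,(-v,m))
    path=[end]
    while path[-1]!=s: path.append(par[path[-1]])
    return path,best
path,best=run()
print(len(path),best[path[0]])
for n in path[::4]+[path[-1]]:
    t=np.radians(n[2]);p=np.array([-79,40]);x=p[0]*np.cos(t)+p[1]*np.sin(t)+n[0];z=-p[0]*np.sin(t)+p[1]*np.cos(t)+n[1]
    l=np.array([64.5,92]);print(n,'pull',round(x,1),round(z,1),'lip',round(l[0]*np.cos(t)+l[1]*np.sin(t)+n[0],1),round(-l[0]*np.sin(t)+l[1]*np.cos(t)+n[1],1),'clr',round(clear(*n),2))
E
python3 plan.py
```

```text
119 1.0
(-105, 127, 24) pull -160.9 195.7 lip -8.7 184.8 clr 7.46
(-101, 127, 24) pull -156.9 195.7 lip -4.7 184.8 clr 4.13
(-97, 127, 24) pull -152.9 195.7 lip -0.7 184.8 clr 2.28
(-93, 127, 24) pull -148.9 195.7 lip 3.3 184.8 clr 1.37
(-89, 127, 24) pull -144.9 195.7 lip 7.3 184.8 clr 1.37
(-87, 129, 24) pull -142.9 197.7 lip 9.3 186.8 clr 1.15
(-85, 131, 24) pull -140.9 199.7 lip 11.3 188.8 clr 1.48
(-84, 134, 24) pull -139.9 202.7 lip 12.3 191.8 clr 1.73
(-82, 136, 24) pull -137.9 204.7 lip 14.3 193.8 clr 1.46
(-80, 135, 22) pull -138.3 201.7 lip 14.3 196.1 clr 2.28
(-80, 133, 22) pull -138.3 199.7 lip 14.3 194.1 clr 1.3
(-79, 131, 20) pull -139.6 195.6 lip 13.1 195.4 clr 1.81
(-77, 130, 18) pull -139.8 192.5 lip 12.8 197.6 clr 1.18
(-75, 128, 18) pull -137.8 190.5 lip 14.8 195.6 clr 1.91
(-75, 127, 16) pull -139.9 187.2 lip 12.4 197.7 clr 1.18
(-73, 125, 16) pull -137.9 185.2 lip 14.4 195.7 clr 1.66
(-73, 124, 14) pull -140.0 181.9 lip 11.8 197.7 clr 1.11
(-71, 122, 14) pull -138.0 179.9 lip 13.8 195.7 clr 1.37
(-70, 120, 12) pull -139.0 175.6 lip 12.2 196.6 clr 2.04
(-68, 119, 10) pull -138.9 172.1 lip 11.5 198.4 clr 1.44
(-66, 117, 10) pull -136.9 170.1 lip 13.5 196.4 clr 2.08
(-66, 114, 8) pull -138.7 164.6 lip 10.7 196.1 clr 1.38
(-63, 114, 6) pull -137.4 162.0 lip 10.8 198.8 clr 1.52
(-62, 111, 6) pull -136.4 159.0 lip 11.8 195.8 clr 1.18
(-60, 110, 4) pull -136.0 155.4 lip 10.8 197.3 clr 2.07
(-58, 109, 2) pull -135.6 151.7 lip 9.7 198.7 clr 1.27
(-58, 113, 2) pull -135.6 155.7 lip 9.7 202.7 clr 1.14
(-55, 113, 0) pull -134.0 153.0 lip 9.5 205.0 clr 1.5
(-55, 109, 0) pull -134.0 149.0 lip 9.5 201.0 clr 1.5
(-55, 105, 0) pull -134.0 145.0 lip 9.5 197.0 clr 1.5
(-54, 104, 0) pull -133.0 144.0 lip 10.5 196.0 clr 1.0
```

```bash
python3 - <<'E'
s=open('plan.py').read()
s=s[:s.index('def run')]+'''
from itertools import product
def run():
    s=(-54.5,105,0);dist={s:0};par={};q=[(0,s)];seen=set();cc={}
    C=lambda m:cc.setdefault(m,clear(*m))
    while q:
        c,n=heapq.heappop(q)
        if n in seen: continue
        seen.add(n)
        t=np.radians(n[2])
        if (66.5*np.cos(t)+92*np.sin(t))+n[0]<-8: break
        for d in product((-1.5,0,1.5),(-1.5,0,1.5),(-2.5,0,2.5)):
            m=(n[0]+d[0],n[1]+d[1],n[2]+d[2])
            if m in seen or not(-150<m[0]<-30 and 60<m[1]<190 and 0<=m[2]<=60): continue
            v=min(C(m),5)
            if v<=0.3: continue
            g=c+np.linalg.norm(d)/v**3
            if g<dist.get(m,1e9): dist[m]=g;par[m]=n;heapq.heappush(q,(g,m))
    path=[n]
    while path[-1]!=s: path.append(par[path[-1]])
    return path
path=run();print(len(path))
for n in path:
    t=np.radians(n[2]);p=np.array([-79,40]);x=p[0]*np.cos(t)+p[1]*np.sin(t)+n[0];z=-p[0]*np.sin(t)+p[1]*np.cos(t)+n[1]
    l=np.array([64.5,92]);print(n,'pull',round(x,1),round(z,1),'lip',round(l[0]*np.cos(t)+l[1]*np.sin(t)+n[0],1),round(-l[0]*np.sin(t)+l[1]*np.cos(t)+n[1],1),'clr',round(clear(*n),2))
'''
open('plan.py','w').write(s)
E
python3 plan.py
```

```text
56
(-114.5, 147.0, 32.5) pull -159.6 223.2 lip -10.7 189.9 clr 8.98
(-113.0, 147.0, 35.0) pull -154.8 225.1 lip -7.4 185.4 clr 6.39
(-111.5, 147.0, 37.5) pull -149.8 226.8 lip -4.3 180.7 clr 7.62
(-110.0, 147.0, 37.5) pull -148.3 226.8 lip -2.8 180.7 clr 6.71
(-108.5, 147.0, 37.5) pull -146.8 226.8 lip -1.3 180.7 clr 5.84
(-107.0, 147.0, 37.5) pull -145.3 226.8 lip 0.2 180.7 clr 5.25
(-105.5, 147.0, 37.5) pull -143.8 226.8 lip 1.7 180.7 clr 5.06
(-104.0, 147.0, 37.5) pull -142.3 226.8 lip 3.2 180.7 clr 5.06
(-102.5, 147.0, 37.5) pull -140.8 226.8 lip 4.7 180.7 clr 5.06
(-101.0, 147.0, 37.5) pull -139.3 226.8 lip 6.2 180.7 clr 5.06
(-99.5, 147.0, 37.5) pull -137.8 226.8 lip 7.7 180.7 clr 5.06
(-98.0, 147.0, 37.5) pull -136.3 226.8 lip 9.2 180.7 clr 5.3
(-96.5, 148.5, 37.5) pull -134.8 228.3 lip 10.7 182.2 clr 4.71
(-95.0, 150.0, 37.5) pull -133.3 229.8 lip 12.2 183.7 clr 4.9
(-93.5, 151.5, 37.5) pull -131.8 231.3 lip 13.7 185.2 clr 5.18
(-92.0, 153.0, 37.5) pull -130.3 232.8 lip 15.2 186.7 clr 5.29
(-90.5, 154.5, 37.5) pull -128.8 234.3 lip 16.7 188.2 clr 5.02
(-89.0, 156.0, 37.5) pul
[... 1703 characters left out ...]
5.1 170.0 lip 14.0 202.8 clr 3.84
(-62.0, 118.5, 7.5) pull -135.1 168.5 lip 14.0 201.3 clr 4.03
(-62.0, 117.0, 7.5) pull -135.1 167.0 lip 14.0 199.8 clr 4.02
(-62.0, 115.5, 7.5) pull -135.1 165.5 lip 14.0 198.3 clr 3.82
(-60.5, 114.0, 5.0) pull -135.7 160.7 lip 11.8 200.0 clr 2.65
(-59.0, 112.5, 5.0) pull -134.2 159.2 lip 13.3 198.5 clr 2.6
(-57.5, 111.0, 2.5) pull -134.7 154.4 lip 11.0 200.1 clr 2.39
(-56.0, 111.0, 2.5) pull -133.2 154.4 lip 12.5 200.1 clr 1.54
(-54.5, 109.5, 0) pull -133.5 149.5 lip 10.0 201.5 clr 2.0
(-54.5, 108.0, 0) pull -133.5 148.0 lip 10.0 200.0 clr 2.0
(-54.5, 106.5, 0) pull -133.5 146.5 lip 10.0 198.5 clr 2.0
(-54.5, 105, 0) pull -133.5 145.0 lip 10.0 197.0 clr 2.0
```

servo_tool:
  plan: [0,0,-6.4,-5,-25,0,50,0,0,-6.4,-5,-25,0,50,0,0,-6.4,-5,-25,0,50,0,0,-6.4,-5,-25,0,50,0,0,-6.4,-5,-25,0,50,0,0,-6,-5,-25,0,50,0,5,0,0,0,0,50,0,5,0,0,0,0,50,0,5,0,0,0,0,50,0,5,0,0,0,0,50,0,5,0,0,0,0,50,0,5,0,0,0,0,50]

```text
clock: 1.1
position: [0.1498, -0.5509, 0.2141]
tcp_rot: [[0.43, 0.867, 0.251], [0.75, -0.498, 0.436], [0.504, 0.001, -0.864]]
contact_force: [0.7, 0.4, 0.1]
grip_width: 0.0499
gripper_force: 0.0
```

```bash
cat >> h.py <<'E'
from scipy.spatial.transform import Rotation as Ro
PYAW=12.0;PO=np.array([.7485,-.082,0])
BAY=dict(yellow=.1191,red=0.,blue=-.1191)
def frame(yaw): return Ro.from_euler('z',yaw,degrees=True).as_matrix()
def toolR(yaw,lean): # tool leaning wrist away, x_t along yaw
    f=np.radians(lean);c,s=np.cos(f),np.sin(f)
    return frame(yaw)@np.array([[c,0,s],[0,-1,0],[s,0,-c]])
def go(grasp,R,back=0):
    from bench import manip
    s=manip.get_state();R0=s['tcp_rot'];g=np.array(grasp)-back*R[:,2];t=g+.019*R[:,2]
    rv=Ro.from_matrix(R0.T@R).as_rotvec(degrees=True);d=t-s['position']
    print('turn',rv.round(1),'shift after turn',(R.T@d*1000).round(1),'before',(R0.T@d*1000).round(1),'| now tcp',s['position'].round(4),'F',s['contact_force'].round(1),'w',round(s['grip_width']*1000,1),'t',s['clock'])
E
python3 - <<'E'
from h import *
c=np.array([.558,.1115]);yaw=59.6
g=np.r_[c-.082*frame(yaw)[:2,0],.040]
print(g);go(g,toolR(yaw,35),.1);go(g,toolR(yaw,35))
E
```

```text
[0.51650523 0.04077388 0.04      ]
turn [-0.3  4.8  0.5] shift after turn [470.1  16.9 460.8] before [506.6  23.1 420.1] | now tcp [ 0.1498 -0.5509  0.2141] F [0.7 0.4 0.1] w 49.9 t 1.1
turn [-0.3  4.8  0.5] shift after turn [470.1  16.9 560.8] before [514.9  23.6 519.7] | now tcp [ 0.1498 -0.5509  0.2141] F [0.7 0.4 0.1] w 49.9 t 1.1
```

servo_tool:
  plan: [0,4.8,0.5,0,0,0,50,0,0,0,27.6,1,27,50,0,0,0,27.6,1,27,50,0,0,0,27.6,1,27,50,0,0,0,27.6,1,27,50,0,0,0,27.6,1,27,50,0,0,0,27.6,1,27,50,0,0,0,27.6,1,27,50,0,0,0,27.6,1,27,50,0,0,0,27.6,1,27,50,0,0,0,27.6,1,27,50,0,0,0,27.6,1,27,50]

```text
clock: 2.1
position: [0.3706, -0.1927, 0.143]
tcp_rot: [[0.417, 0.863, 0.284], [0.708, -0.504, 0.495], [0.571, -0.005, -0.821]]
contact_force: [1.0, -0.5, 0.2]
grip_width: 0.0503
gripper_force: 0.0
```

servo_tool:
  plan: [0,0,0,27.6,1,27,50,0,0,0,27.6,1,27,50,0,0,0,27.6,1,27,50,0,0,0,27.6,1,27,50,0,0,0,27.6,1,27,50,0,0,0,27.6,1,27,50,0,0,0,0,0,0,50,0,0,0,0,0,0,50]

```text
clock: 2.77
position: [0.4902, 0.0019, 0.1043]
tcp_rot: [[0.414, 0.866, 0.282], [0.709, -0.501, 0.496], [0.571, -0.005, -0.821]]
contact_force: [-1.1, -0.7, -0.8]
grip_width: 0.0499
gripper_force: 0.0
```

```bash
python3 - <<'E'
from h import *
from bench import manip
c=np.array([.558,.1115]);yaw=59.6
g=np.r_[c-.082*frame(yaw)[:2,0],.040]
go(g,toolR(yaw,35),.1);go(g,toolR(yaw,35))
im,d=manip.grab_frame("wrist");k=manip.calibration("wrist");np.savez("w1.npz",im=im,d=d,**k);cv2.imwrite("pics/w1.png",im);print(k)
W=load("w1.npz")[2]
for n in range(0,384,48): print(W[n,::64].round(2).tolist()) if n==192 else 0
E
```

```text
turn [-0.5  0.2  0.1] shift after turn [ 1.5  3.  -1.5] before [ 1.5  3.  -1.5] | now tcp [0.4902 0.0019 0.1043] F [-1.1 -0.7 -0.8] w 49.9 t 2.7667
turn [-0.5  0.2  0.1] shift after turn [ 1.5  3.  98.5] before [ 1.9  3.8 98.5] | now tcp [0.4902 0.0019 0.1043] F [-1.1 -0.7 -0.8] w 49.9 t 2.7667
{'mtx': array([[278.2130051 ,   0.        , 255.99628106],
       [  0.        , 278.2130051 , 186.70701676],
       [  0.        ,   0.        ,   1.        ]]), 'world_from_camera': array([[ 0.86422983, -0.47041503,  0.17837181,  0.47041664],
       [-0.50307135, -0.80445162,  0.31587467, -0.03709465],
       [-0.0051007 , -0.36272206, -0.93188341,  0.28247005],
       [ 0.        ,  0.        ,  0.        ,  1.        ]])}
[[-0.04, 0.59, -0.48], [0.03, 0.63, -0.68], [0.24, 0.5, -0.67], [0.46, 0.09, 0.0], [0.51, 0.04, 0.05], [0.57, 0.01, 0.03], [0.62, -0.02, 0.03], [0.68, -0.05, 0.02]]
```

View pics/w1.png

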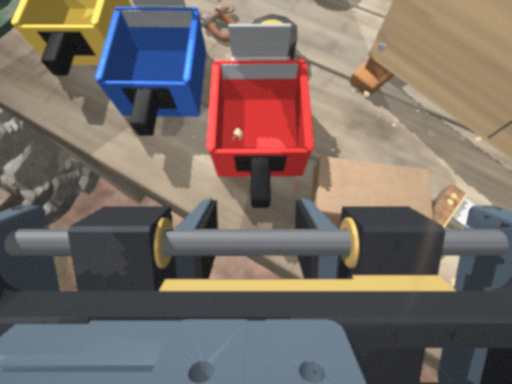

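The wrist view shows the red bin square to the gripper, its pull at (260,180), between the fingers at x≈205 and x≈305. I'll refine the bar from depth.

```bash
cat >> h.py <<'E'
def bar(f,near,zr=(.046,.057)):
    im,d,W=load(f);V=im.max(-1)
    m=(V<70)&(W[...,2]>zr[0])&(W[...,2]<zr[1])&(np.hypot(W[...,0]-near[0],W[...,1]-near[1])<.05)
    p=W[m];r=cv2.minAreaRect((p[:,:2]*1000).astype(np.float32));print('bar n',len(p),'mean',p.mean(0).round(4),'rect',np.round(r[0],1),np.round(r[1],1),round(r[2],1))
def rim(f,k,z=(.054,.066)):
    im,d,W=load(f);h=cv2.cvtColor(im,cv2.COLOR_BGR2HSV);H,S,V=[h[...,i].astype(int) for i in range(3)]
    M=dict(red=((H<8)|(H>172))&(S>150),yellow=(abs(H-26)<7)&(S>120),blue=(abs(H-112)<12)&(S>120))[k]
    p=W[M&(V>40)&(W[...,2]>z[0])&(W[...,2]<z[1])&(W[...,0]<.65)];r=cv2.minAreaRect((p[:,:2]*1000).astype(np.float32));print(k,'rim',len(p),np.round(r[0],1),np.round(r[1],1),round(r[2],1))
E
python3 - <<'E'
from h import *
bar("w1.npz",(.519,.045));rim("w1.npz","red");bar("w1.npz",(.456,.175));rim("w1.npz","blue")
E
```

```text
bar n 1001 mean [0.5226 0.048  0.0519] rect [522.6  46.8] [45.1 47.2] 60.8
red rim 2038 [559.5 111.9] [104.6  98.1] 60.2
bar n 442 mean [0.4615 0.174  0.0503] rect [458.5 175.7] [46.5 47.9] 59.3
blue rim 1727 [497.2 239.8] [105.3  97.8] 58.9
```

servo_tool:
  plan: [0,0,0,2,4.5,24,50,0,0,0,0,0,25,50,0,0,0,0,0,25,50,0,0,0,0,0,25,50,0,0,0,0,0,0,50,0,0,0,0,0,0,10,0,0,0,0,0,0,10,0,0,0,0,0,0,10,0,0,0,0,0,0,10,0,0,0,0,0,0,10,0,0,0,0,0,0,10,0,0,0,0,0,0,10]
  force: 45

```text
clock: 3.82
position: [0.5235, 0.0479, 0.0254]
tcp_rot: [[0.415, 0.864, 0.285], [0.708, -0.504, 0.495], [0.571, -0.004, -0.821]]
contact_force: [-6.2, -4.9, 12.3]
grip_width: 0.0176
gripper_force: 45.0
```

```bash
cat >> h.py <<'E'
WP=[(-135,147,37.5),(-98,147,37.5),(-89,156,37.5),(-84.5,156,35),(-81.5,153,32.5),(-79.5,151,30),(-76,147.5,27),(-72.5,144,23),(-69.5,140,19.5),(-67,136,15.5),(-65,129,12.5),(-63.5,122.5,10),(-61.5,116.5,7),(-59.5,112.5,4.5),(-56,110,1.5),(-54.5,108,0),(-54.5,105,0),(-54,103,-2)]
def tgt(col,w,G,lean0,yaw=None):
    bx,bz,th=w;t=np.radians(th);x=G[0]*np.cos(t)+G[2]*np.sin(t)+bx;z=-G[0]*np.sin(t)+G[2]*np.cos(t)+bz
    F=frame(PYAW);p=PO+F@np.array([x/1e3,BAY[col]+G[1]/1e3,z/1e3]);R=toolR(PYAW,lean0-th);return p+.019*R[:,2],R
def goT(col,w,G,lean0):
    p,R=tgt(col,w,G,lean0);go(p-.019*R[:,2],R)
def path(col,G,lean0,i0,i1,nmax=99):
    a=tgt(col,WP[i0],G,lean0)
    for w in WP[i0+1:i1+1]:
        b=tgt(col,w,G,lean0);print(w,'turn',Ro.from_matrix(a[1].T@b[1]).as_rotvec(degrees=True).round(1),'shift(start axes)',(a[1].T@(b[0]-a[0])*1e3).round(1));a=b
E
python3 - <<'E'
from h import *
G=(-84,-1,41);L=34.7
goT("red",WP[0],G,L);path("red",G,L,0,len(WP)-1)
E
```

```text
turn [-13.6 -35.3  46.6] shift after turn [   6.3  174.8 -186.9] before [   9.1  128.3 -221.3] | now tcp [0.5235 0.0479 0.0254] F [-6.2 -4.9 12.3] w 17.6 t 3.8167
(-98, 147, 37.5) turn [0. 0. 0.] shift(start axes) [37.   0.  -1.8]
(-89, 156, 37.5) turn [0. 0. 0.] shift(start axes) [ 8.5 -0.  -9.4]
(-84.5, 156, 35) turn [-0.   2.5 -0. ] shift(start axes) [ 1.8 -0.   1.8]
(-81.5, 153, 32.5) turn [-0.   2.5 -0. ] shift(start axes) [ 0.3 -0.   5. ]
(-79.5, 151, 30) turn [-0.   2.5  0. ] shift(start axes) [-0.8  0.   4.1]
(-76, 147.5, 27) turn [-0.  3.  0.] shift(start axes) [-0.   0.   6.3]
(-72.5, 144, 23) turn [ 0.  4. -0.] shift(start axes) [-1.3 -0.   7.3]
(-69.5, 140, 19.5) turn [-0.   3.5  0. ] shift(start axes) [-1.6  0.   7.4]
(-67, 136, 15.5) turn [ 0.  4. -0.] shift(start axes) [-2.9 -0.   7.9]
(-65, 129, 12.5) turn [-0.  3. -0.] shift(start axes) [-3.6  0.   9.7]
(-63.5, 122.5, 10) turn [-0.   2.5 -0. ] shift(start axes) [-3.8  0.   8.6]
(-61.5, 116.5, 7) turn [0. 3. 0.] shift(start axes) [-3.9 -0.   8.8]
(-59.5, 112.5, 4.5) turn [-0.   2.5 -0. ] shift(start axes) [-2.8 -0.   6.5]
(-56, 110, 1.5) turn [-0.  3. -0.] shift(start axes) [-1.4  0.   6.4]
(-54.5, 108, 0) turn [0.  1.5 0. ] shift(start axes) [-1.5 -0.   3.7]
(-54.5, 105, 0) turn [0. 0. 0.] shift(start axes) [-1.7  0.   2.5]
(-54, 103, -2) turn [-0.  2.  0.] shift(start axes) [-2.9 -0.   3.6]
```

servo_tool:
  plan: [0,0,0,11,0,-16,10,0,0,0,11,0,-16,10,0,0,0,11,0,-16,10,0,0,0,11,0,-16,10,0,0,0,11,0,-16,10,0,0,0,11,0,-16,10,0,0,0,11,0,-16,10,0,0,0,11,0,-16,10,0,0,0,11,0,-16,10,0,0,0,11,0,-16,10]

```text
clock: 4.65
position: [0.5229, 0.0467, 0.2196]
tcp_rot: [[0.416, 0.864, 0.284], [0.708, -0.504, 0.494], [0.57, -0.005, -0.822]]
contact_force: [-0.7, 0.2, -1.7]
grip_width: 0.0177
gripper_force: 45.0
```

```bash
python3 - <<'E'
from h import *
goT("red",WP[0],(-84,-1,41),34.7)
E
```

```text
turn [-13.6 -35.2  46.6] shift after turn [ 16.7 173.8   7.1] before [-100.9  129.   -61.1] | now tcp [0.5229 0.0467 0.2196] F [-0.7  0.2 -1.7] w 17.7 t 4.65
```

servo_tool:
  plan: [-1.5,-3.9,5.2,0,0,0,10,-1.5,-3.9,5.2,0,0,0,10,-1.5,-3.9,5.2,0,0,0,10,-1.5,-3.9,5.2,0,0,0,10,-1.5,-3.9,5.2,0,0,0,10,-1.5,-3.9,5.2,0,0,0,10,-1.5,-3.9,5.2,0,0,0,10,-1.5,-3.9,5.2,0,0,0,10,-1.6,-4,5,0,0,0,10]

```text
clock: 5.4
position: [0.5224, 0.047, 0.2186]
tcp_rot: [[0.965, 0.261, -0.017], [0.262, -0.965, 0.016], [-0.012, -0.02, -1.0]]
contact_force: [-0.3, -0.5, -3.3]
grip_width: 0.0178
gripper_force: 45.0
```

servo_tool:
  plan: [0,0,0,1,24,0.5,10,0,0,0,1,25,0.5,10,0,0,0,1,25,0.5,10,0,0,0,1,25,0.5,10,0,0,0,1,25,0.5,10,0,0,0,1,25,0.5,10,0,0,0,1,25,0.5,10,0,0,0,0,0,0,10,0,0,0,0,0,0,10]

```text
clock: 6.15
position: [0.5755, -0.1195, 0.2104]
tcp_rot: [[0.964, 0.264, -0.016], [0.264, -0.964, 0.019], [-0.01, -0.023, -1.0]]
contact_force: [-0.6, -0.1, -2.9]
grip_width: 0.0175
gripper_force: 45.0
```

```bash
python3 - <<'E'
from h import *
from bench import manip
goT("red",WP[0],(-84,-1,41),34.7)
for n in("wrist","scene"):
    im,d=manip.grab_frame(n);k=manip.calibration(n);np.savez(n+"2.npz",im=im,d=d,**k);cv2.imwrite(f"pics/{n}2.png",im)
a=cv2.imread("pics/wrist2.png")[:256];b=cv2.imread("pics/scene2.png")[100:300,180:480]
b=cv2.resize(b,(512,341));cv2.imwrite("pics/c2.png",np.vstack([a,b]))
E
```

```text
turn [-1.2 -2.2  3.4] shift after turn [-0.6  0.3 -1.3] before [-0.6  0.2 -1.3] | now tcp [ 0.5755 -0.1195  0.2104] F [-0.6 -0.1 -2.9] w 17.5 t 6.15
```

View pics/c2.png

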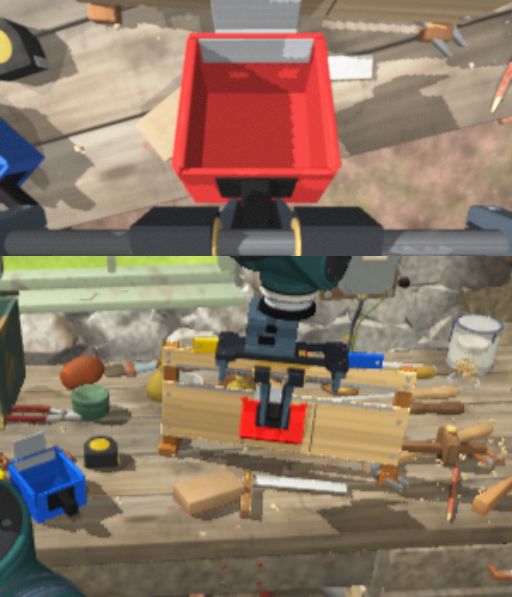

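The picture shows the red bin held tipped in front of the middle bay, with the lip at (255,12) in the wrist view. I'll correct the residual turn and check the bin against the hand.

servo_tool:
  plan: [-1.2,-2.2,3.4,0,0,0,10,0,0,0,0,0,0,10,0,0,0,0,0,0,10]

```text
clock: 6.5
position: [0.5758, -0.1175, 0.2107]
tcp_rot: [[0.976, 0.212, -0.047], [0.212, -0.977, -0.009], [-0.048, -0.001, -0.999]]
contact_force: [0.3, 0.8, -2.5]
grip_width: 0.0178
gripper_force: 45.0
```

```bash
cat >> h.py <<'E'
def inhand(f,col,G,lean0):
    from bench import manip
    s=manip.get_state();R=s['tcp_rot'];g=s['position']-.019*R[:,2]
    im,d=manip.grab_frame("wrist");k=manip.calibration("wrist");np.savez(f,im=im,d=d,**k)
    RB=R@toolR(0,lean0).T  # bin axes in world
    W=load(f)[2];P=((W-g)@RB)*1e3+np.array(G)
    h=cv2.cvtColor(im,cv2.COLOR_BGR2HSV);H,S,V=[h[...,i].astype(int) for i in range(3)]
    M=dict(red=((H<8)|(H>172))&(S>150),yellow=(abs(H-26)<7)&(S>120),blue=(abs(H-112)<12)&(S>120))[col]
    r=P[M&(V>40)&(abs(P[...,2]-60)<6)&(abs(P[...,0])<62)&(abs(P[...,1])<58)]
    print('rim z',np.median(r[:,2]).round(1),'slope z/x',np.degrees(np.polyfit(r[:,0],r[:,2],1)[0]).round(1),'y',np.percentile(r[:,1],[2,98]).round(1),'x',np.percentile(r[:,0],[2,98]).round(1))
    l=P[(S<60)&(abs(P[...,1])<40)&(P[...,0]>55)&(P[...,0]<75)&(P[...,2]>62)&(P[...,2]<100)]
    if len(l)>20: print('lip n',len(l),'x',np.median(l[:,0]).round(1),'z98',np.percentile(l[:,2],[50,98]).round(1),'y',np.percentile(l[:,1],[2,98]).round(1),'yaw',np.degrees(np.polyfit(l[:,1],l[:,0],1)[0]).round(1))
    # panel front in panel frame
    Q=(W-PO)@frame(PYAW)*1e3;q=Q[(abs(Q[...,0])<15)&(Q[...,2]>188)&(Q[...,2]<221)&(abs(Q[...,1])<230)]
    if len(q)>50: print('upper slat front x',np.percentile(q[:,0],[5,50,95]).round(1),len(q))
E
python3 - <<'E'
from h import *
goT("red",WP[0],(-84,-1,41),34.7);inhand("w3.npz","red",(-84,-1,41),34.7)
E
```

```text
turn [-0.  -0.1  0.2] shift after turn [-1.4  2.1 -1. ] before [-1.4  2.1 -1. ] | now tcp [ 0.5758 -0.1175  0.2107] F [ 0.3  0.8 -2.5] w 17.8 t 6.5
rim z 60.5 slope z/x 2.0 y [-48.5  46.5] x [-50.   52.9]
lip n 1960 x 65.2 z98 [70.5 78. ] y [-29.1  28.1] yaw -0.0
```

servo_tool:
  plan: [0,0,0,9,1,-1,10,0,0,0,9,0,-1,10,0,0,0,8.5,0,-0.5,10,0,0,0,8,0,-0.5,10,0,0,0,0,0,0,10,0,0,0,0,0,0,10,0,0,0,0,0,0,10]

```text
clock: 7.13
position: [0.6097, -0.1122, 0.2117]
tcp_rot: [[0.977, 0.209, -0.048], [0.209, -0.978, -0.01], [-0.049, -0.0, -0.999]]
contact_force: [-0.2, -0.4, -3.3]
grip_width: 0.0178
gripper_force: 45.0
```

```bash
python3 - <<'E'
from h import *
goT("red",WP[1],(-85,0,41),34.7);inhand("w4.npz","red",(-85,0,41),34.7)
E
```

```text
turn [-0.   0.   0.1] shift after turn [ 0.6 -0.7 -0.6] before [ 0.6 -0.7 -0.6] | now tcp [ 0.6097 -0.1122  0.2117] F [-0.2 -0.4 -3.3] w 17.8 t 7.1333
rim z 60.5 slope z/x 2.0 y [-47.5  47.7] x [-51.   52.1]
lip n 2054 x 64.2 z98 [70.3 78. ] y [-32.3  32.3] yaw -0.3
```

No contact so far, so I'll lift behind the upper slat and start the swing.

servo_tool:
  plan: [0,0,0,4.5,0,-5,10,0,0,0,4.5,0,-5,10,0,0,0,0,0,0,10,0,2.5,0,1.8,0,1.8,10,0,2.5,0,0.3,0,5,10,0,2.5,0,-0.8,0,4,10,0,0,0,0,0,0,10,0,0,0,0,0,0,10]

```text
clock: 7.85
position: [0.6202, -0.1102, 0.2108]
tcp_rot: [[0.975, 0.209, 0.079], [0.208, -0.978, 0.017], [0.081, -0.0, -0.997]]
contact_force: [-0.0, 0.5, -2.4]
grip_width: 0.0175
gripper_force: 45.0
```

```bash
python3 - <<'E'
from h import *
goT("red",WP[5],(-85,0,41),34.7);path("red",(-85,0,41),34.7,5,17)
E
```

```text
turn [-0.   0.1  0. ] shift after turn [ 0.3 -0.9  0.8] before [ 0.3 -0.9  0.8] | now tcp [ 0.6202 -0.1102  0.2108] F [-0.   0.5 -2.4] w 17.5 t 7.85
(-76, 147.5, 27) turn [-0.  3.  0.] shift(start axes) [-0.   0.   6.3]
(-72.5, 144, 23) turn [ 0.  4. -0.] shift(start axes) [-1.3 -0.   7.3]
(-69.5, 140, 19.5) turn [-0.   3.5  0. ] shift(start axes) [-1.6  0.   7.5]
(-67, 136, 15.5) turn [ 0.  4. -0.] shift(start axes) [-2.9 -0.   7.9]
(-65, 129, 12.5) turn [-0.  3. -0.] shift(start axes) [-3.7  0.   9.8]
(-63.5, 122.5, 10) turn [-0.   2.5 -0. ] shift(start axes) [-3.8  0.   8.7]
(-61.5, 116.5, 7) turn [0. 3. 0.] shift(start axes) [-3.9 -0.   8.8]
(-59.5, 112.5, 4.5) turn [-0.   2.5 -0. ] shift(start axes) [-2.8 -0.   6.6]
(-56, 110, 1.5) turn [-0.  3. -0.] shift(start axes) [-1.5  0.   6.4]
(-54.5, 108, 0) turn [0.  1.5 0. ] shift(start axes) [-1.5 -0.   3.7]
(-54.5, 105, 0) turn [0. 0. 0.] shift(start axes) [-1.7  0.   2.5]
(-54, 103, -2) turn [-0.  2.  0.] shift(start axes) [-2.9  0.   3.6]
```

servo_tool:
  plan: [0,3,0,0.3,-0.5,7,10,0,4,0,-1.3,0,7.3,10,0,3.5,0,-1.6,0,7.5,10,0,4,0,-2.9,0,7.9,10,0,3,0,-3.7,0,9.8,10,0,2.5,0,-3.8,0,8.7,10,0,3,0,-3.9,0,8.8,10,0,0,0,0,0,0,10,0,0,0,0,0,0,10]

```text
clock: 8.6
position: [0.6197, -0.1095, 0.1504]
tcp_rot: [[0.867, 0.209, 0.452], [0.185, -0.978, 0.098], [0.463, -0.002, -0.887]]
contact_force: [-0.1, -0.2, -2.5]
grip_width: 0.0175
gripper_force: 45.0
```

```bash
python3 - <<'E'
from h import *
goT("red",WP[12],(-85,0,41),34.7);inhand("w5.npz","red",(-85,0,41),34.7)
E
```

```text
turn [-0.1  0.1  0. ] shift after turn [-0.2 -0.2 -0.4] before [-0.2 -0.2 -0.4] | now tcp [ 0.6197 -0.1095  0.1504] F [-0.1 -0.2 -2.5] w 17.5 t 8.6
rim z 60.8 slope z/x 2.1 y [-47.9  47.9] x [-50.   52.9]
lip n 956 x 65.2 z98 [66.2 70.3] y [-28.5  28.7] yaw -0.0
upper slat front x [0.4 1.4 2.5] 6088
```

servo_tool:
  plan: [0,2.5,0,-2.8,0,6.2,10,0,3,0,-1.5,0,6.4,10,0,1.5,0,-1.5,0,3.7,10,0,0,0,-1.7,0,2.5,10,0,0,0,0,0,0,10,0,2,0,-2.9,0,3.6,10,0,0,0,0,0,0,10,0,0,0,0,0,0,10]

```text
clock: 9.32
position: [0.6228, -0.1086, 0.1277]
tcp_rot: [[0.789, 0.21, 0.577], [0.169, -0.978, 0.126], [0.59, -0.002, -0.807]]
contact_force: [0.2, -0.7, -2.9]
grip_width: 0.018
gripper_force: 45.0
```

```bash
python3 - <<'E'
from h import *
goT("red",WP[17],(-85,0,41),34.7);inhand("w6.npz","red",(-85,0,41),34.7)
E
```

```text
turn [-0.2  0.5  0.1] shift after turn [-1.6  0.1  1.2] before [-1.6  0.1  1.2] | now tcp [ 0.6228 -0.1086  0.1277] F [ 0.2 -0.7 -2.9] w 18.0 t 9.3167
rim z 59.9 slope z/x 1.9 y [-47.9  47.8] x [-50.2  52.8]
lip n 1983 x 64.9 z98 [70.6 83.6] y [-29.4  29.8] yaw 0.1
upper slat front x [-0.4  0.6  1.5] 914
```

servo_tool:
  plan: [0,0.7,0,-1.6,0,1.6,10,0,0.7,0,-1.2,0,1.6,10,0,0,0,0,0,0,10,0,0,0,0,0,0,10]

```text
clock: 9.7
position: [0.623, -0.1086, 0.1243]
tcp_rot: [[0.774, 0.211, 0.597], [0.166, -0.978, 0.13], [0.611, -0.002, -0.791]]
contact_force: [-4.8, 1.9, 5.3]
grip_width: 0.0176
gripper_force: 45.0
```

```bash
python3 - <<'E'
from h import *
goT("red",WP[17],(-85,0,41),34.7);inhand("w6.npz","red",(-85,0,41),34.7)
from bench import manip
im,d=manip.grab_frame("scene");cv2.imwrite("pics/s7.png",cv2.resize(im[120:260,240:440],None,fx=4,fy=4))
E
```

```text
turn [-0.2 -1.   0.1] shift after turn [ 0.3  0.  -1.6] before [ 0.3  0.  -1.6] | now tcp [ 0.623  -0.1086  0.1243] F [-4.8  1.9  5.3] w 17.6 t 9.7
rim z 59.4 slope z/x 1.8 y [-47.7  47.9] x [-50.4  52.6]
lip n 1894 x 64.7 z98 [70.2 82.2] y [-28.9  29.3] yaw 0.2
upper slat front x [-1.  -0.4  0. ] 110
```

View pics/s7.png

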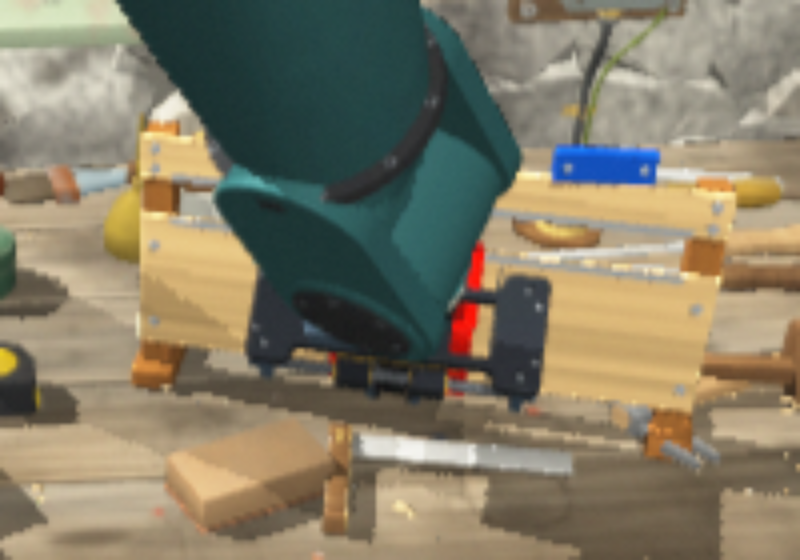

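The arm hides most of the view, but the contact force shows the bin's weight now rests on the slat. Next I'll release and back off.

servo_tool:
  plan: [0,0,0,0,0,0,45,0,0,0,0,0,0,45,0,0,0,0,0,0,45,0,0,0,0,0,-15,45,0,0,0,0,0,-25,45,0,0,0,0,0,-30,45,0,0,0,0,0,-30,45]

```text
clock: 10.38
position: [0.5614, -0.1218, 0.2025]
tcp_rot: [[0.776, 0.21, 0.595], [0.166, -0.978, 0.129], [0.609, -0.001, -0.793]]
contact_force: [0.4, 0.3, 1.1]
grip_width: 0.0449
gripper_force: 0.0
```

```bash
cat >> h.py <<'E'
def hung(f,col):
    from bench import manip
    im,d=manip.grab_frame("wrist");k=manip.calibration("wrist");np.savez(f,im=im,d=d,**k)
    W=load(f)[2];Q=(W-PO)@frame(PYAW)*1e3
    h=cv2.cvtColor(im,cv2.COLOR_BGR2HSV);H,S,V=[h[...,i].astype(int) for i in range(3)]
    M=dict(red=((H<8)|(H>172))&(S>150),yellow=(abs(H-26)<7)&(S>120),blue=(abs(H-112)<12)&(S>120))[col]
    r=Q[M&(V>40)&(Q[...,2]>150)&(Q[...,2]<185)&(Q[...,0]<5)&(Q[...,0]>-135)]
    if len(r)<50: print('no bin');return
    top=[ (a,np.percentile(r[(r[:,0]>a)&(r[:,0]<a+15),2],90).round(1)) for a in range(-115,0,15) if ((r[:,0]>a)&(r[:,0]<a+15)).sum()>15]
    print(col,'x',np.percentile(r[:,0],[1,99]).round(1),'y',np.percentile(r[:,1],[1,99]).round(1),'rim z by x',top)
E
python3 - <<'E'
from h import *
hung("w8.npz","red")
# next: blue
c=np.array([.4970,.2398]);yaw=59.0
g=np.r_[c-.083*frame(yaw)[:2,0],.041];print(g);go(g,toolR(yaw,35),.1)
E
```

```text
red x [-107.1   -3.9] y [-48.4  48.1] rim z by x [(-115, np.float64(162.5)), (-100, np.float64(164.6)), (-85, np.float64(165.3)), (-70, np.float64(166.1)), (-55, np.float64(166.7)), (-40, np.float64(167.4)), (-25, np.float64(168.2)), (-10, np.float64(170.5))]
[0.45425184 0.16865511 0.041     ]
turn [ 27.9  -2.5 -37.7] shift after turn [  64.5 -241.3  166.6] before [-119.8 -273.4   32.7] | now tcp [ 0.5607 -0.1227  0.2068] F [ 5.8 -2.4  3.2] w 45.0 t 10.4333
```

servo_tool:
  plan: [4,-0.4,-5.4,0,0,-5,50,4,-0.4,-5.4,0,0,0,50,4,-0.4,-5.4,0,0,0,50,4,-0.3,-5.4,0,0,0,50,4,-0.3,-5.4,0,0,0,50,4,-0.3,-5.4,0,0,0,50,3.9,-0.3,-5.3,0,0,0,50,0,0,0,0,0,0,50]

```text
clock: 11.1
position: [0.5605, -0.1237, 0.2064]
tcp_rot: [[0.419, 0.86, 0.292], [0.702, -0.511, 0.496], [0.576, -0.003, -0.818]]
contact_force: [0.6, 0.7, 0.2]
grip_width: 0.0499
gripper_force: 0.0
```

```bash
python3 - <<'E'
from h import *
c=np.array([.4970,.2398]);yaw=59.0
g=np.r_[c-.083*frame(yaw)[:2,0],.041];go(g,toolR(yaw,35),.1)
E
```

```text
turn [-0.3 -0.1  0.1] shift after turn [  65.6 -241.6  166.8] before [  65.7 -240.6  168.3] | now tcp [ 0.5605 -0.1237  0.2064] F [0.6 0.7 0.2] w 49.9 t 11.1
```

servo_tool:
  plan: [0,0,0,8.2,-30.1,20.9,50,0,0,0,8.2,-30.1,20.9,50,0,0,0,8.2,-30.1,20.9,50,0,0,0,8.2,-30.1,20.9,50,0,0,0,8.2,-30.1,20.9,50,0,0,0,8.2,-30.1,20.9,50,0,0,0,8.2,-30.1,20.9,50,0,0,0,8.2,-30.1,20.9,50,0,0,0,0,0,0,50,0,0,0,0,0,0,50]

```text
clock: 11.93
position: [0.4279, 0.1315, 0.1076]
tcp_rot: [[0.424, 0.857, 0.292], [0.699, -0.515, 0.496], [0.575, -0.006, -0.818]]
contact_force: [0.6, -0.3, 1.1]
grip_width: 0.0502
gripper_force: 0.0
```

```bash
python3 - <<'E'
from h import *
from bench import manip
c=np.array([.4970,.2398]);yaw=59.0
im,d=manip.grab_frame("wrist");k=manip.calibration("wrist");np.savez("w9.npz",im=im,d=d,**k)
bar("w9.npz",(.458,.172));rim("w9.npz","blue")
g=np.r_[c-.083*frame(yaw)[:2,0],.041];go(g,toolR(yaw,35),.0)
E
```

```text
bar n 984 mean [0.4601 0.1767 0.0523] rect [459.8 176. ] [45.1 47.9] 58.4
blue rim 2131 [498.4 240.7] [105.5  97.7] 58.8
turn [-0.2 -0.2 -0.2] shift after turn [ -1.3   1.7 100.1] before [ -1.6   2.  100.1] | now tcp [0.4294 0.1306 0.1082] F [ 0.7 -0.5  0.3] w 50.0 t 11.9833
```

servo_tool:
  plan: [0,0,0,0,2.5,25,50,0,0,0,0,0,25,50,0,0,0,0,0,25,50,0,0,0,0,0,25,50,0,0,0,0,0,0,50,0,0,0,0,0,0,10,0,0,0,0,0,0,10,0,0,0,0,0,0,10,0,0,0,0,0,0,10,0,0,0,0,0,0,10,0,0,0,0,0,0,10,0,0,0,0,0,0,10]
  force: 45

```text
clock: 12.98
position: [0.4616, 0.1785, 0.0273]
tcp_rot: [[0.422, 0.857, 0.296], [0.699, -0.515, 0.496], [0.578, -0.003, -0.816]]
contact_force: [-5.7, -7.7, 16.4]
grip_width: 0.0179
gripper_force: 45.0
```

servo_tool:
  plan: [0,0,0,11,0,-16,10,0,0,0,11,0,-16,10,0,0,0,11,0,-16,10,0,0,0,11,0,-16,10,0,0,0,11,0,-16,10,0,0,0,11,0,-16,10,0,0,0,11,0,-16,10,0,0,0,11,0,-16,10,0,0,0,11,0,-16,10,0,0,0,11,0,-16,10,0,0,0,0,0,0,10]

```text
clock: 13.9
position: [0.4619, 0.1761, 0.2241]
tcp_rot: [[0.42, 0.857, 0.298], [0.699, -0.515, 0.496], [0.579, 0.0, -0.816]]
contact_force: [2.6, 0.5, -2.6]
grip_width: 0.0176
gripper_force: 45.0
```

```bash
python3 - <<'E'
from h import *
inhand("w10.npz","blue",(-84,0,41),35);goT("blue",WP[0],(-84,0,41),35)
E
```

```text
rim z 55.8 slope z/x 0.2 y [-48.3  47.2] x [-50.2  50.1]
lip n 2000 x 62.3 z98 [70.5 77.7] y [-28.9  28.1] yaw 0.0
turn [-13.5 -35.6  45.9] shift after turn [ 50.2 431.2   8.4] before [-235.7  330.5 -154.3] | now tcp [0.4613 0.1761 0.2222] F [ 0.3 -0.2 -3.6] w 17.4 t 13.95
```

servo_tool:
  plan: [-1.2,-3.2,4.2,0,0,0,10,-1.2,-3.2,4.2,0,0,0,10,-1.2,-3.2,4.2,0,0,0,10,-1.2,-3.2,4.2,0,0,0,10,-1.2,-3.2,4.2,0,0,0,10,-1.2,-3.2,4.2,0,0,0,10,-1.2,-3.2,4.2,0,0,0,10,-1.2,-3.3,4.2,0,0,0,10,-1.3,-3.3,4.2,0,0,0,10,-1.3,-3.3,4.1,0,0,0,10,-1.3,-3.3,4.0,0,0,0,10]

```text
clock: 14.87
position: [0.4593, 0.1764, 0.2188]
tcp_rot: [[0.973, 0.229, -0.041], [0.23, -0.973, 0.002], [-0.039, -0.011, -0.999]]
contact_force: [-1.8, 0.4, -3.1]
grip_width: 0.018
gripper_force: 45.0
```

servo_tool:
  plan: [0,0,0,0,0,-24,10,0,0,0,0,0,-26,10,0,0,0,0,0,-26,10,0,0,0,0,0,0,10,0,0,0,0,0,0,10]

```text
clock: 15.28
position: [0.463, 0.1763, 0.2958]
tcp_rot: [[0.972, 0.232, -0.036], [0.233, -0.973, 0.005], [-0.034, -0.013, -0.999]]
contact_force: [-0.5, -0.3, -3.0]
grip_width: 0.018
gripper_force: 45.0
```

```bash
python3 - <<'E'
from h import *
goT("blue",WP[0],(-84,-.5,44),35)
E
```

```text
turn [-0.7 -0.5  1.5] shift after turn [ 53.4 431.6  79.5] before [ 41.5 433.7  74.8] | now tcp [0.463  0.1763 0.2958] F [-0.5 -0.3 -3. ] w 18.0 t 15.2833
```

servo_tool:
  plan: [-0.7,-0.5,1.5,0,0,0,10,0,0,0,2.2,36,0,10,0,0,0,2.2,36,0,10,0,0,0,2.2,36,0,10,0,0,0,2.2,36,0,10,0,0,0,2.2,36,0,10,0,0,0,2.2,36,0,10,0,0,0,2.2,36,0,10,0,0,0,2.2,36,0,10,0,0,0,2.2,36,0,10,0,0,0,2.2,36,0,10,0,0,0,2.2,36,0,10]

```text
clock: 16.28
position: [0.5677, -0.2077, 0.2928]
tcp_rot: [[0.977, 0.207, -0.045], [0.207, -0.978, -0.008], [-0.046, -0.001, -0.999]]
contact_force: [0.4, -0.0, -2.1]
grip_width: 0.0177
gripper_force: 45.0
```

servo_tool:
  plan: [0,0,0,2,35,0,10,0,0,0,0,0,0,10,0,0,0,0,0,25,10,0,0,0,0,0,25,10,0,0,0,0,0,25,10,0,0,0,0,0,0,10,0,0,0,0,0,0,10]

```text
clock: 16.87
position: [0.5732, -0.2402, 0.2183]
tcp_rot: [[0.977, 0.207, -0.046], [0.207, -0.978, -0.008], [-0.047, -0.002, -0.999]]
contact_force: [0.6, -1.1, -1.6]
grip_width: 0.0177
gripper_force: 45.0
```

```bash
python3 - <<'E'
from h import *
goT("blue",WP[0],(-84,-.5,44),35);inhand("w11.npz","blue",(-84,-.5,44),35)
E
```

```text
turn [-0.1  0.2 -0. ] shift after turn [28.8  1.3  3. ] before [28.8  1.3  2.9] | now tcp [ 0.5732 -0.2402  0.2183] F [ 0.6 -1.1 -1.6] w 17.7 t 16.8667
rim z 63.5 slope z/x 2.5 y [-48.7  46.4] x [-53.3  50.2]
lip n 2852 x 62.2 z98 [75.1 85.8] y [-29.4  27.8] yaw 0.1
```

```bash
python3 - <<'E'
from h import *
G=(-82.5,.6,41)
goT("blue",WP[0],G,34.7);goT("blue",WP[1],G,34.7)
E
```

```text
turn [-0.  -0.3 -0.1] shift after turn [27.3 -0.5  8.1] before [27.3 -0.5  8.3] | now tcp [ 0.5744 -0.2407  0.2202] F [-0.4 -0.7 -2.2] w 17.7 t 16.9167
turn [-0.  -0.3 -0.1] shift after turn [64.3 -0.5  6.3] before [64.2 -0.5  6.6] | now tcp [ 0.5744 -0.2407  0.2202] F [-0.4 -0.7 -2.2] w 17.7 t 16.9167
```

servo_tool:
  plan: [0,0,0,13,-0.5,4,10,0,0,0,14,0,3.5,10,0,0,0,9,0,-0.5,10,0,0,0,9,0,-0.5,10,0,0,0,9,0,-0.4,10,0,0,0,9,0,-0.4,10,0,0,0,0,0,0,10,0,0,0,0,0,0,10,0,0,0,0,0,0,10]

```text
clock: 17.67
position: [0.6357, -0.2275, 0.2124]
tcp_rot: [[0.977, 0.207, -0.042], [0.207, -0.978, -0.01], [-0.043, 0.001, -0.999]]
contact_force: [-0.8, -0.6, -3.8]
grip_width: 0.0179
gripper_force: 45.0
```

```bash
python3 - <<'E'
from h import *
G=(-82.5,.6,41)
goT("blue",WP[1],G,34.7);inhand("w12.npz","blue",G,34.7);path("blue",G,34.7,1,17)
E
```

```text
turn [ 0.1 -0.3 -0.1] shift after turn [ 1.3 -0.3  1.6] before [ 1.3 -0.3  1.6] | now tcp [ 0.6357 -0.2275  0.2124] F [-0.8 -0.6 -3.8] w 17.9 t 17.6667
rim z 57.9 slope z/x 1.0 y [-47.   48.5] x [-51.   52.2]
lip n 2219 x 64.2 z98 [71.5 79.7] y [-27.7  29.7] yaw 0.0
(-89, 156, 37.5) turn [0. 0. 0.] shift(start axes) [ 8.5 -0.  -9.4]
(-84.5, 156, 35) turn [-0.   2.5 -0. ] shift(start axes) [ 1.8 -0.   1.8]
(-81.5, 153, 32.5) turn [-0.   2.5 -0. ] shift(start axes) [0.4 0.  5. ]
(-79.5, 151, 30) turn [-0.   2.5  0. ] shift(start axes) [-0.7  0.   4.1]
(-76, 147.5, 27) turn [-0.  3.  0.] shift(start axes) [ 0.  -0.   6.2]
(-72.5, 144, 23) turn [ 0.  4. -0.] shift(start axes) [-1.2 -0.   7.2]
(-69.5, 140, 19.5) turn [-0.   3.5  0. ] shift(start axes) [-1.6  0.   7.4]
(-67, 136, 15.5) turn [ 0.  4. -0.] shift(start axes) [-2.8 -0.   7.8]
(-65, 129, 12.5) turn [-0.  3. -0.] shift(start axes) [-3.6  0.   9.7]
(-63.5, 122.5, 10) turn [-0.   2.5 -0. ] shift(start axes) [-3.7 -0.   8.6]
(-61.5, 116.5, 7) turn [0. 3. 0.] shift(start axes) [-3.9 -0.   8.7]
(-59.5, 112.5, 4.5) turn [-0.   2.5 -0. ] shift(start axes) [-2.7 -0.   6.5]
(-56, 110, 1.5) turn [-0.  3. -0.] shift(start axes) [-1.4  0.   6.3]
(-54.5, 108, 0) turn [0.  1.5 0. ] shift(start axes) [-1.4  0.   3.7]
(-54.5, 105, 0) turn [0. 0. 0.] shift(start axes) [-1.7  0.   2.5]
(-54, 103, -2) turn [-0.  2.  0.] shift(start axes) [-2.9 -0.   3.5]
```

servo_tool:
  plan: [0,0,0,5,0,-4.5,10,0,0,0,4.5,0,-5,10,0,0,0,0,0,0,10,0,2.5,0,1.8,0,1.8,10,0,2.5,0,0.4,0,5,10,0,2.5,0,-0.8,0,4,10,0,0,0,0,0,0,10,0,0,0,0,0,0,10]

```text
clock: 18.38
position: [0.6467, -0.2253, 0.2109]
tcp_rot: [[0.975, 0.206, 0.085], [0.206, -0.978, 0.017], [0.086, 0.001, -0.996]]
contact_force: [-0.1, -0.1, -2.2]
grip_width: 0.018
gripper_force: 45.0
```

```bash
python3 - <<'E'
from h import *
G=(-82.5,.6,41)
goT("blue",WP[5],G,34.7);inhand("w12.npz","blue",G,34.7)
E
```

```text
turn [ 0.1 -0.3 -0.1] shift after turn [ 0.3 -0.5  2.1] before [ 0.3 -0.5  2.1] | now tcp [ 0.6467 -0.2253  0.2109] F [-0.1 -0.1 -2.2] w 18.0 t 18.3833
rim z 58.2 slope z/x 1.1 y [-47.1  48.7] x [-50.5  52.5]
upper slat front x [0.9 1.8 2.3] 10192
```

servo_tool:
  plan: [0,3,0,0.2,-0.3,6.5,10,0,4,0,-1.2,0,7.3,10,0,3.5,0,-1.6,0,7.5,10,0,4,0,-2.8,0,7.8,10,0,3,0,-3.6,0,9.7,10,0,2.5,0,-3.7,0,8.6,10,0,3,0,-3.9,0,8.7,10,0,0,0,0,0,0,10,0,0,0,0,0,0,10]

```text
clock: 19.18
position: [0.6468, -0.2249, 0.1514]
tcp_rot: [[0.865, 0.207, 0.458], [0.183, -0.978, 0.097], [0.468, 0.0, -0.884]]
contact_force: [0.9, 0.4, -2.8]
grip_width: 0.0175
gripper_force: 45.0
```

servo_tool:
  plan: [0,2.5,0,-2.7,0,6.5,10,0,3,0,-1.4,0,6.3,10,0,1.5,0,-1.4,0,3.7,10,0,0,0,0,0,0,10,0,0,0,0,0,0,10]

```text
clock: 19.6
position: [0.6512, -0.2243, 0.1355]
tcp_rot: [[0.801, 0.208, 0.561], [0.171, -0.978, 0.118], [0.573, 0.001, -0.819]]
contact_force: [-0.0, 0.4, -2.7]
grip_width: 0.0178
gripper_force: 45.0
```

```bash
python3 - <<'E'
from h import *
G=(-82.5,.6,41)
goT("blue",WP[15],G,34.7);inhand("w12.npz","blue",G,34.7)
E
```

```text
turn [ 0.1 -0.3  0. ] shift after turn [-2.4 -0.4  0.9] before [-2.4 -0.4  0.9] | now tcp [ 0.6512 -0.2243  0.1355] F [-0.   0.4 -2.7] w 17.8 t 19.6
rim z 57.4 slope z/x 0.6 y [-47.2  48.4] x [-50.1  52.2]
lip n 867 x 64.7 z98 [65.9 82.8] y [-28.9  30.2] yaw 0.7
upper slat front x [-0.2  1.   2.2] 5939
```

servo_tool:
  plan: [0,0,0,-2.5,0,3,10,0,2,0,-2.9,0,3.5,10,0,0.7,0,-1.2,0,1.6,10,0,0,0,0,0,0,10,0,0,0,0,0,0,10]

```text
clock: 20.07
position: [0.6505, -0.2245, 0.125]
tcp_rot: [[0.773, 0.207, 0.599], [0.165, -0.978, 0.126], [0.612, 0.002, -0.791]]
contact_force: [-1.8, 0.3, 1.6]
grip_width: 0.0177
gripper_force: 45.0
```

```bash
python3 - <<'E'
from h import *
G=(-82.5,.6,41)
goT("blue",WP[17],G,34.7);inhand("w12.npz","blue",G,34.7)
E
```

```text
turn [ 0.1 -1.1  0. ] shift after turn [-0.3 -0.5 -1.3] before [-0.3 -0.5 -1.3] | now tcp [ 0.6505 -0.2245  0.125 ] F [-1.8  0.3  1.6] w 17.7 t 20.0667
rim z 57.4 slope z/x 0.7 y [-47.1  48.6] x [-50.2  52.2]
lip n 2301 x 64.3 z98 [71.8 83.9] y [-34.1  34.4] yaw 0.2
upper slat front x [-0.6  0.5  1.6] 1546
```

Rested. Releasing, and backing off.

servo_tool:
  plan: [0,0,0,-0.6,0,0.8,10,0,0,0,0,0,0,45,0,0,0,0,0,0,45,0,0,0,0,0,0,45,0,0,0,0,0,-15,45,0,0,0,0,0,-25,45,0,0,0,0,0,-30,45,0,0,0,0,0,-30,45]

```text
clock: 20.78
position: [0.589, -0.2368, 0.2026]
tcp_rot: [[0.774, 0.207, 0.598], [0.164, -0.978, 0.126], [0.611, 0.001, -0.792]]
contact_force: [0.0, -0.1, -0.4]
grip_width: 0.045
gripper_force: 0.0
```

```bash
python3 - <<'E'
from h import *
PB=PO.copy()
hung("w13.npz","blue")
W=load("w13.npz")
c=np.array([.4398,.3655]);yaw=59.4
g=np.r_[c-.083*frame(yaw)[:2,0],.041];print(g);go(g,toolR(yaw,35),.1)
E
```

```text
blue x [-107.1   -4.2] y [-168.   -72.1] rim z by x [(-115, np.float64(162.5)), (-100, np.float64(164.7)), (-85, np.float64(165.5)), (-70, np.float64(166.1)), (-55, np.float64(166.9)), (-40, np.float64(167.7)), (-25, np.float64(168.3)), (-10, np.float64(170.7))]
[0.39754956 0.29405841 0.041     ]
turn [ 28.4  -2.6 -38.1] shift after turn [ 200.4 -435.   262. ] before [-145.3 -526.2   10.8] | now tcp [ 0.5883 -0.2381  0.207 ] F [ 4.8 -3.2  3.8] w 44.9 t 20.8333
```

servo_tool:
  plan: [4,-0.4,-5.4,0,0,-8,50,4,-0.4,-5.4,0,0,0,50,4,-0.4,-5.4,0,0,0,50,4,-0.4,-5.4,0,0,0,50,4,-0.3,-5.4,0,0,0,50,4,-0.3,-5.4,0,0,0,50,4.3,-0.4,-5.6,0,0,0,50,0,0,0,0,0,0,50]

```text
clock: 21.5
position: [0.5862, -0.239, 0.2088]
tcp_rot: [[0.416, 0.863, 0.287], [0.706, -0.505, 0.496], [0.573, -0.003, -0.82]]
contact_force: [0.7, 1.1, -1.1]
grip_width: 0.05
gripper_force: 0.0
```

servo_tool:
  plan: [0,0,0,13.4,-29,15,50,0,0,0,13.4,-29,17.5,50,0,0,0,13.4,-29,17.5,50,0,0,0,13.4,-29,17.5,50,0,0,0,13.4,-29,17.5,50,0,0,0,13.4,-29,17.5,50,0,0,0,13.4,-29,17.5,50,0,0,0,13.4,-29,17.5,50,0,0,0,13.4,-29,17.5,50,0,0,0,13.4,-29,17.5,50,0,0,0,0,0,0,50]

```text
clock: 22.42
position: [0.4374, 0.0935, 0.1436]
tcp_rot: [[0.423, 0.86, 0.287], [0.703, -0.511, 0.496], [0.572, -0.008, -0.82]]
contact_force: [-1.1, -0.9, 0.1]
grip_width: 0.05
gripper_force: 0.0
```

```bash
python3 - <<'E'
from h import *
c=np.array([.4398,.3655]);yaw=59.4
g=np.r_[c-.083*frame(yaw)[:2,0],.041];go(g,toolR(yaw,35),.1)
from bench import manip;print(manip.get_state()['joint_pos'].round(0))
E
```

```text
turn [-0.3  0.1 -0.4] shift after turn [  65.9 -136.4   90.4] before [  65.2 -136.3   91.1] | now tcp [0.4374 0.0935 0.1436] F [-1.1 -0.9  0.1] w 50.0 t 22.4167
[-10.   3. 140.  57.  40. -26.]
```

servo_tool:
  plan: [0,-6,0,0,-12,0,50,0,-6,0,0,-12,0,50,0,-5,-0.4,0,-12,0,50,0,0,0,0,0,0,50]

```text
clock: 22.75
position: [0.4145, 0.1066, 0.1456]
tcp_rot: [[0.476, 0.862, 0.172], [0.807, -0.506, 0.304], [0.349, -0.006, -0.937]]
contact_force: [0.9, 0.5, 0.4]
grip_width: 0.0499
gripper_force: 0.0
```

```bash
python3 - <<'E'
from h import *
c=np.array([.4398,.3655]);yaw=59.4
g=np.r_[c-.083*frame(yaw)[:2,0],.041];go(g,toolR(yaw,18),.09)
E
```

```text
turn [-0.4 -2.4  0.1] shift after turn [ 112.9 -110.1   75.7] before [ 109.7 -109.4   81.1] | now tcp [0.4145 0.1066 0.1456] F [0.9 0.5 0.4] w 49.9 t 22.75
```

servo_tool:
  plan: [0,-2.4,0,22.5,-22,12,50,0,0,0,22.5,-22,12,50,0,0,0,22.5,-22,12,50,0,0,0,22.5,-22,12,50,0,0,0,22.5,-22,12,50,0,0,0,0,0,0,50,0,0,0,0,0,0,50]

```text
clock: 23.33
position: [0.3823, 0.2699, 0.1248]
tcp_rot: [[0.478, 0.865, 0.151], [0.82, -0.502, 0.277], [0.315, -0.009, -0.949]]
contact_force: [0.0, -0.1, 0.6]
grip_width: 0.0499
gripper_force: 0.0
```

```bash
python3 - <<'E'
from h import *
from bench import manip
c=np.array([.4398,.3655]);yaw=59.4
im,d=manip.grab_frame("wrist");k=manip.calibration("wrist");np.savez("w14.npz",im=im,d=d,**k)
bar("w14.npz",(.401,.300));rim("w14.npz","yellow")
g=np.r_[c-.083*frame(yaw)[:2,0],.041];go(g,toolR(yaw,18),.0);print(manip.get_state()['joint_pos'].round(0))
E
```

```text
bar n 935 mean [0.404  0.3021 0.0519] rect [403.3 301.2] [44.2 47.1] 59.7
yellow rim 2610 [441.6 366.5] [105.2  98.2] 59.4
turn [-0.6 -0.4  0.2] shift after turn [  1.9  -0.  107.8] before [  1.2   1.1 107.8] | now tcp [0.3827 0.2689 0.1249] F [0.3 0.4 0.2] w 49.7 t 23.3833
[ 26.   4. 136.  24.  27.  37.]
```

servo_tool:
  plan: [0,0,0,3,1,27,50,0,0,0,0,0,27,50,0,0,0,0,0,27,50,0,0,0,0,0,26,50,0,0,0,0,0,0,50,0,0,0,0,0,0,10,0,0,0,0,0,0,10,0,0,0,0,0,0,10,0,0,0,0,0,0,10,0,0,0,0,0,0,10,0,0,0,0,0,0,10,0,0,0,0,0,0,10]
  force: 45

```text
clock: 24.38
position: [0.406, 0.2992, 0.0353]
tcp_rot: [[0.48, 0.867, 0.134], [0.821, -0.498, 0.277], [0.307, -0.023, -0.951]]
contact_force: [-5.5, -4.0, 14.7]
grip_width: 0.0174
gripper_force: 45.1
```

servo_tool:
  plan: [0,0,0,6.5,0,-19,10,0,0,0,6.5,0,-19,10,0,0,0,6.5,0,-19,10,0,0,0,6.5,0,-19,10,0,0,0,6.5,0,-19,10,0,0,0,6.5,0,-19,10,0,0,0,6.5,0,-19,10,0,0,0,6.5,0,-19,10,0,0,0,6.5,0,-19,10,0,0,0,0,0,0,10,0,0,0,0,0,0,10]

```text
clock: 25.3
position: [0.4114, 0.2999, 0.2157]
tcp_rot: [[0.48, 0.867, 0.135], [0.821, -0.498, 0.277], [0.308, -0.023, -0.951]]
contact_force: [-0.5, -0.0, -3.3]
grip_width: 0.0178
gripper_force: 45.0
```

```bash
python3 - <<'E'
from h import *
inhand("w15.npz","yellow",(-84,0,41),18);goT("yellow",WP[0],(-84,0,41),18)
E
```

```text
return _methods._mean(a, axis=axis, dtype=dtype,
  ret = ret.dtype.type(ret / rcount)
Traceback (most recent call last):
  File "h.py", line 49, in inhand
    print('rim z',np.median(r[:,2]).round(1),'slope z/x',np.degrees(np.polyfit(r[:,0],r[:,2],1)[0]).round(1),'y',np.percentile(r[:,1],[2,98]).round(1),'x',np.percentile(r[:,0],[2,98]).round(1))
                                                                    ~~~~~~~~~~^^^^^^^^^^^^^^^^^
TypeError: expected non-empty vector for x
```

```bash
sed -i "s/    print('rim z',np/    if len(r)<30: print('few',len(r));return\n    print('rim z',np/" h.py; python3 - <<'E'
from h import *
inhand("w15.npz","yellow",(-82,0,53),18);goT("yellow",WP[0],(-82,0,53),18)
im=load("w15.npz")[0];cv2.imwrite("pics/w15.png",im)
E
```

```text
rim z 59.0 slope z/x 1.9 y [-48.8  47.4] x [-51.3  52. ]
turn [ -0.6 -34.4  48.9] shift after turn [ 70.4 324.2 -32.5] before [-176.5  273.7  -71. ] | now tcp [0.4105 0.2994 0.2139] F [-0.7  0.6 -2.6] w 17.6 t 25.4
```

View pics/w15.png

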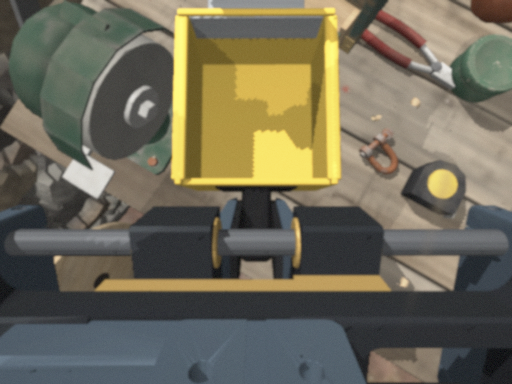

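The picture shows the yellow bin in the grip, square, with the pull at (257,210). The shackle is at (380,155) and the tape at (437,188).

servo_tool:
  plan: [0,-2.9,4.1,0,0,0,10,0,-2.9,4.1,0,0,0,10,0,-2.9,4.1,0,0,0,10,0,-2.9,4.1,0,0,0,10,0,-2.9,4.1,0,0,0,10,0,-2.9,4.1,0,0,0,10,0,-2.9,4.1,0,0,0,10,0,-2.9,4.1,0,0,0,10,0,-2.8,4.1,0,0,0,10,-0.2,-2.8,4,0,0,0,10,-0.2,-2.8,4,0,0,0,10,-0.2,-2.8,4,0,0,0,10]

```text
clock: 26.4
position: [0.4106, 0.2996, 0.2135]
tcp_rot: [[0.921, 0.207, -0.331], [0.194, -0.978, -0.073], [-0.339, 0.003, -0.941]]
contact_force: [0.4, 1.1, -2.2]
grip_width: 0.0174
gripper_force: 45.0
```

```bash
python3 - <<'E'
from h import *
goT("yellow",WP[0],(-82,0,53),18)
E
```

```text
turn [ 0.2  0.3 -0.1] shift after turn [ 70.1 324.4 -32.9] before [ 70.4 324.4 -32.4] | now tcp [0.4106 0.2996 0.2135] F [ 0.4  1.1 -2.2] w 17.4 t 26.4
```

servo_tool:
  plan: [0,0,0,7,32.4,-3.3,10,0,0,0,7,32.4,-3.3,10,0,0,0,7,32.4,-3.3,10,0,0,0,7,32.4,-3.3,10,0,0,0,7,32.4,-3.3,10,0,0,0,7,32.4,-3.3,10,0,0,0,7,32.4,-3.3,10,0,0,0,7,32.4,-3.3,10,0,0,0,7,32.4,-3.3,10,0,0,0,7,32.4,-3.3,10,0,0,0,0,0,0,10,0,0,0,0,0,0,10]

```text
clock: 27.4
position: [0.5544, -0.0018, 0.2213]
tcp_rot: [[0.921, 0.208, -0.329], [0.196, -0.978, -0.07], [-0.337, 0.0, -0.942]]
contact_force: [-0.2, 0.7, -2.5]
grip_width: 0.0177
gripper_force: 45.0
```

```bash
python3 - <<'E'
from h import *
G=(-82,0,53)
goT("yellow",WP[0],G,18);inhand("w16.npz","yellow",G,18)
E
```

```text
turn [0.  0.2 0. ] shift after turn [-0.8 -0.3  0.6] before [-0.8 -0.3  0.6] | now tcp [ 0.5544 -0.0018  0.2213] F [-0.2  0.7 -2.5] w 17.7 t 27.4
rim z 60.5 slope z/x 2.0 y [-46.6  48.9] x [-51.3  51.9]
```

```bash
python3 - <<'E'
from h import *
G=(-82.5,-1.1,53)
goT("yellow",WP[1],G,18);path("yellow",G,18,1,17)
E
```

```text
turn [0.  0.2 0.1] shift after turn [ 33.9   1.8 -11.9] before [ 33.9   1.8 -12. ] | now tcp [ 0.5539 -0.0009  0.2215] F [ 0.1  0.4 -2.4] w 17.7 t 27.45
(-89, 156, 37.5) turn [0. 0. 0.] shift(start axes) [  5.5  -0.  -11.5]
(-84.5, 156, 35) turn [ 0.   2.5 -0. ] shift(start axes) [1.8 0.  1.3]
(-81.5, 153, 32.5) turn [0.  2.5 0. ] shift(start axes) [1.3 0.  4.8]
(-79.5, 151, 30) turn [-0.   2.5  0. ] shift(start axes) [ 0.  -0.   4.2]
(-76, 147.5, 27) turn [-0.  3. -0.] shift(start axes) [1.3 0.  6. ]
(-72.5, 144, 23) turn [0. 4. 0.] shift(start axes) [0.2 0.  7.4]
(-69.5, 140, 19.5) turn [ 0.   3.5 -0. ] shift(start axes) [-0.  -0.   7.6]
(-67, 136, 15.5) turn [0. 4. 0.] shift(start axes) [-1.2  0.   8.4]
(-65, 129, 12.5) turn [-0.  3. -0.] shift(start axes) [-1.2  0.  10.4]
(-63.5, 122.5, 10) turn [-0.   2.5 -0. ] shift(start axes) [-1.6 -0.   9.4]
(-61.5, 116.5, 7) turn [0. 3. 0.] shift(start axes) [-1.7  0.   9.5]
(-59.5, 112.5, 4.5) turn [ 0.   2.5 -0. ] shift(start axes) [-1.2 -0.   7.1]
(-56, 110, 1.5) turn [-0.  3.  0.] shift(start axes) [-0.1 -0.   6.6]
(-54.5, 108, 0) turn [-0.   1.5 -0. ] shift(start axes) [-0.6 -0.   4. ]
(-54.5, 105, 0) turn [0. 0. 0.] shift(start axes) [-0.9  0.   2.9]
(-54, 103, -2) turn [-0.  2. -0.] shift(start axes) [-2.1  0.   4.3]
```

servo_tool:
  plan: [0,0,0,8.5,1.5,-3,10,0,0,0,8.5,0,-3,10,0,0,0,8.5,0,-3,10,0,0,0,8.5,0,-3,10,0,0,0,0,0,0,10,0,0,0,0,0,0,10,0,0,0,0,0,0,10]

```text
clock: 28.03
position: [0.59, 0.0055, 0.2228]
tcp_rot: [[0.921, 0.211, -0.328], [0.198, -0.978, -0.072], [-0.335, 0.001, -0.942]]
contact_force: [-0.1, -0.2, -1.9]
grip_width: 0.0177
gripper_force: 45.0
```

```bash
python3 - <<'E'
from h import *
G=(-82.5,-1.1,53)
goT("yellow",WP[1],G,18);inhand("w16.npz","yellow",G,18)
E
```

```text
turn [0.1 0.1 0.1] shift after turn [-0.2  0.6  1.6] before [-0.2  0.6  1.6] | now tcp [0.59   0.0055 0.2228] F [-0.1 -0.2 -1.9] w 17.7 t 28.0333
rim z 60.4 slope z/x 2.0 y [-48.9  46.5] x [-51.7  51.6]
```

servo_tool:
  plan: [0,0,0,2.8,0,-5,10,0,0,0,2.7,0,-5.5,10,0,0,0,0,0,0,10,0,2.5,0,1.8,0,1.3,10,0,2.5,0,1.3,0,4.8,10,0,2.5,0,0,0,4.2,10,0,0,0,0,0,0,10,0,0,0,0,0,0,10]

```text
clock: 28.75
position: [0.5985, 0.0071, 0.2206]
tcp_rot: [[0.956, 0.21, -0.205], [0.205, -0.978, -0.045], [-0.21, 0.001, -0.978]]
contact_force: [0.4, 0.1, -2.3]
grip_width: 0.0177
gripper_force: 45.0
```

```bash
python3 - <<'E'
from h import *
G=(-82.5,-.5,53)
goT("yellow",WP[5],G,18);inhand("w16.npz","yellow",G,18)
E
```

```text
turn [0.1 0.1 0.1] shift after turn [ 0.  -0.3  1.1] before [ 0.  -0.3  1.1] | now tcp [0.5985 0.0071 0.2206] F [ 0.4  0.1 -2.3] w 17.7 t 28.75
rim z 60.6 slope z/x 2.1 y [-48.2  47.4] x [-51.1  52.1]
```

servo_tool:
  plan: [0,3,0,1.3,-0.2,7,10,0,4,0,0.2,0,7.4,10,0,3.5,0,0,0,7.6,10,0,4,0,-1.2,0,8.4,10,0,3,0,-1.2,0,10.4,10,0,2.5,0,-1.6,0,9.4,10,0,3,0,-1.7,0,9.5,10,0,0,0,0,0,0,10,0,0,0,0,0,0,10]

```text
clock: 29.55
position: [0.5935, 0.0062, 0.1602]
tcp_rot: [[0.96, 0.21, 0.183], [0.207, -0.978, 0.039], [0.187, 0.001, -0.982]]
contact_force: [0.8, -0.3, -2.1]
grip_width: 0.0179
gripper_force: 45.0
```

servo_tool:
  plan: [0,2.5,0,-1.2,0,7,10,0,3,0,-0.1,0,6.6,10,0,1.5,0,-0.6,0,4,10,0,0,0,0,0,0,10,0,0,0,0,0,0,10]

```text
clock: 29.97
position: [0.5966, 0.0067, 0.1433]
tcp_rot: [[0.93, 0.211, 0.3], [0.201, -0.978, 0.064], [0.306, 0.001, -0.952]]
contact_force: [-0.6, 0.8, -1.9]
grip_width: 0.0178
gripper_force: 45.0
```

```bash
python3 - <<'E'
from h import *
G=(-82.5,-.5,53)
goT("yellow",WP[15],G,18);inhand("w16.npz","yellow",G,18)
E
```

```text
turn [0.  0.2 0.2] shift after turn [-1.  -0.2  0.1] before [-1.  -0.2  0.1] | now tcp [0.5966 0.0067 0.1433] F [-0.6  0.8 -1.9] w 17.8 t 29.9667
rim z 59.9 slope z/x 2.1 y [-48.4  47.8] x [-50.8  52.5]
```

servo_tool:
  plan: [0,0,0,-1.5,0,2.9,10,0,2,0,-2.1,0,4.3,10,0,0.7,0,-0.6,0,1.8,10,0,0.7,0,-0.4,0,1,10,0,0,0,0,0,0,10,0,0,0,0,0,0,10]

```text
clock: 30.52
position: [0.5966, 0.0066, 0.1338]
tcp_rot: [[0.909, 0.211, 0.359], [0.196, -0.978, 0.076], [0.367, 0.002, -0.93]]
contact_force: [-5.5, 3.8, 18.4]
grip_width: 0.0175
gripper_force: 45.0
```

```bash
python3 - <<'E'
from h import *
G=(-82.5,-.5,53)
goT("yellow",WP[17],G,18);inhand("w16.npz","yellow",G,18)
E
```

```text
turn [ 0.  -1.5  0.2] shift after turn [-1.1 -0.3 -1.9] before [-1.  -0.3 -1.9] | now tcp [0.5966 0.0066 0.1338] F [-5.5  3.8 18.4] w 17.5 t 30.5167
rim z 58.6 slope z/x 1.2 y [-48.4  47.8] x [-51.   52.4]
```

Contact is 18 N up, so the bin is seated. I'll ease up 1 mm, release and retreat upward to a spot over the bench for a view.

servo_tool:
  plan: [0,0,0,0.4,0,-1,10,0,0,0,0,0,0,45,0,0,0,0,0,0,45,0,0,0,0,0,0,45,0,0,0,0,0,-15,45,0,0,0,0,0,-25,45,0,0,0,0,0,-30,45,0,0,0,0,0,-30,45,0,0,0,0,0,0,45]

```text
clock: 31.32
position: [0.5599, -0.0016, 0.2308]
tcp_rot: [[0.909, 0.21, 0.361], [0.196, -0.978, 0.075], [0.369, 0.003, -0.93]]
contact_force: [1.2, 0.7, 1.9]
grip_width: 0.045
gripper_force: 0.0
```

```bash
python3 - <<'E'
from h import *
from bench import manip
hung("w17.npz","yellow");hung("w17.npz","red");hung("w17.npz","blue")
im,d=manip.grab_frame("top");k=manip.calibration("top");np.savez("top2.npz",im=im,d=d,**k)
cv2.imwrite("pics/t2.png",np.vstack([cv2.resize(im[40:300,150:350],(400,520))]))
_,_,W=load("top2.npz")
for (u,v) in[(220,209),(204,231),(181,268)]:
    q=W[v-18:v+18,u-18:u+18].reshape(-1,3);q=q[(q[:,2]>.007)&(q[:,2]<.05)];print((u,v),np.median(q,0).round(3),len(q))
E
```

```text
yellow x [-106.    -2.5] y [ 70.5 167.8] rim z by x [(-115, np.float64(156.1)), (-100, np.float64(157.8)), (-85, np.float64(158.3)), (-70, np.float64(159.1)), (-55, np.float64(159.6)), (-40, np.float64(160.3)), (-25, np.float64(161.0)), (-10, np.float64(163.4))]
red x [-106.5   -3.5] y [-47.1  50.2] rim z by x [(-115, np.float64(156.4)), (-100, np.float64(157.8)), (-85, np.float64(158.3)), (-70, np.float64(159.0)), (-55, np.float64(159.6)), (-40, np.float64(160.4)), (-25, np.float64(161.1)), (-10, np.float64(163.4))]
blue x [-106.4   -3.4] y [-121.4  -68.6] rim z by x [(-115, np.float64(156.5)), (-100, np.float64(158.1)), (-85, np.float64(158.5)), (-70, np.float64(159.3)), (-55, np.float64(160.0)), (-40, np.float64(160.6)), (-25, np.float64(161.2)), (-10, np.float64(163.6))]
(220, 209) [0.63  0.216 0.032] 469
(204, 231) [0.61  0.276 0.014] 254
(181, 268) [0.541 0.396 0.011] 181
```

View pics/t2.png

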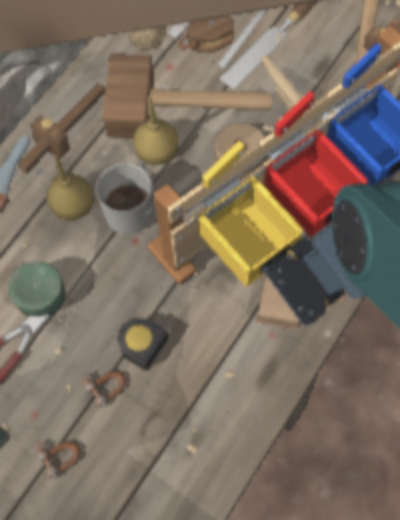

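The picture shows all three bins hung under their own tabs (yellow, red, blue). Loose parts are the tape at (141,343) and the shackles at (107,384) and (60,457). I'll look at the parts from above.

servo_tool:
  plan: [0,-7.1,0,0,0,0,80,0,-7.1,0,0,0,0,80,0,-7.1,0,0,0,0,80,0,0,0,2,-34,-3,80,0,0,0,2,-34,-3,80,0,0,0,2,-34,-3,80,0,0,0,2,-34,-3,80,0,0,0,2,-34,-3,80,0,0,0,2,-34,-3,80,0,0,0,2,-34,-3,80,0,0,0,2,-34,-3,80,0,0,0,0,0,0,80]

```text
clock: 32.52
position: [0.5167, 0.2726, 0.2485]
tcp_rot: [[0.977, 0.213, -0.001], [0.213, -0.977, -0.001], [-0.001, 0.001, -1.0]]
contact_force: [1.2, -0.7, 0.1]
grip_width: 0.08
gripper_force: 0.0
```

servo_tool:
  plan: [0,0,0,0,0,0,80,0,0,0,0,0,0,80]

```text
clock: 32.68
position: [0.5171, 0.2679, 0.2482]
tcp_rot: [[0.977, 0.211, -0.001], [0.211, -0.977, -0.002], [-0.002, 0.002, -1.0]]
contact_force: [-0.1, -0.7, -0.3]
grip_width: 0.0799
gripper_force: 0.0
```

```bash
python3 - <<'E'
from h import *
from bench import manip
im,d=manip.grab_frame("wrist");k=manip.calibration("wrist");np.savez("w18.npz",im=im,d=d,**k)
W=load("w18.npz")[2]
m=((W[...,2]>.006)&(W[...,2]<.045)&(W[...,0]>.45)&(W[...,0]<.7)&(W[...,1]>.13)&(W[...,1]<.46)).astype(np.uint8)
m=cv2.morphologyEx(m,cv2.MORPH_OPEN,np.ones((3,3)))
nc,l,st,ce=cv2.connectedComponentsWithStats(m)
for i in range(1,nc):
    if st[i,4]>200:
        p=W[l==i];r=cv2.minAreaRect((p[:,:2]*1000).astype(np.float32));print(st[i],'z98',np.percentile(p[:,2],98).round(4),np.round(r[0],1),np.round(r[1],1),round(r[2],1))
b=W[...,2][(abs(W[...,2])<.005)];print('bench',np.median(b))
cv2.imwrite("pics/w18.png",im)
E
```

```text
[ 130    0   73   68 1310] z98 0.0433 [673.1 437.7] [ 57.4 115.9] 50.4
[ 287   63   56   54 2121] z98 0.0345 [640.1 215.4] [61.6 66.1] 29.1
[236  80  39  41 740] z98 0.0181 [608.2 288.1] [53.9 54.1] 11.5
[160 108  39  40 722] z98 0.0184 [546.7 386. ] [55.6 52.3] 5.5
bench 0.0003883231121324937
```

View pics/w18.png

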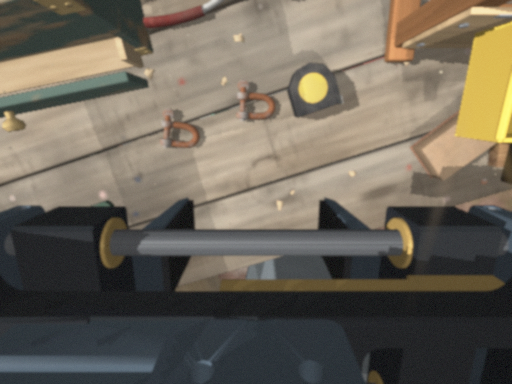

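The wrist view shows the shackles at (256,101) and (181,130), each with its pin on the left side, and the tape at (313,88). I'll verify the legs in the part frame.

```bash
cat >> h.py <<'E'
def downR(yaw): # tool x at yaw, pointing down
    return toolR(yaw,0)
def shack(W,c,yaw):
    P=(W-np.r_[c,0])@frame(yaw)*1e3
    q=P[(abs(P[...,0])<33)&(abs(P[...,1])<33)&(P[...,2]>5)&(P[...,2]<25)]
    s=q[(q[:,1]<8)&(q[:,1]>-14)]
    h,_=np.histogram(s[:,0],np.arange(-32,33,4));print('legs x hist',dict(zip(range(-32,32,4),h.tolist())))
    print('x',np.percentile(q[:,0],[1,99]).round(1),'y',np.percentile(q[:,1],[1,99]).round(1),'pin y',np.median(q[q[:,0]>15][:,1]).round(1) if (q[:,0]>15).sum() else None)
E
python3 - <<'E'
from h import *
W=load("w18.npz")[2]
shack(W,(.6082,.2881),11.5);shack(W,(.5467,.386),5.5)
for c,y in(((.6082,.2881),11.5),((.5467,.386),5.5)):
    F=frame(y);g=np.r_[c,.023]+F@np.array([-.007,-.008,0]);print(g);go(g,downR(y+90),.06)
E
```

```text
legs x hist {-32: 0, -28: 0, -24: 45, -20: 45, -16: 8, -12: 0, -8: 0, -4: 1, 0: 36, 4: 48, 8: 29, 12: 0, 16: 0, 20: 0, 24: 0, 28: 0}
x [-25.5  26.7] y [-25.6  26.9] pin y 17.1
legs x hist {-32: 0, -28: 14, -24: 41, -20: 43, -16: 5, -12: 0, -8: 0, -4: 0, 0: 31, 4: 45, 8: 31, 12: 0, 16: 0, 20: 0, 24: 0, 28: 0}
x [-26.1  26.2] y [-25.3  25.9] pin y 17.8
[0.60293547 0.27886503 0.023     ]
turn [  0.    0.1 -89.4] shift after turn [ -5.9  86.2 184.4] before [ 86.3   6.5 184.3] | now tcp [0.5173 0.2675 0.2484] F [ 0.1 -0.3  0.4] w 79.9 t 32.7333
[0.54049899 0.37736591 0.023     ]
turn [  0.    0.1 -83.4] shift after turn [107.2  33.6 184.4] before [  46.  -102.9  184.2] | now tcp [0.5173 0.2675 0.2484] F [ 0.1 -0.3  0.4] w 79.9 t 32.7333
```

servo_tool:
  plan: [0,0,-6.4,0,0,10,60,0,0,-6.4,0,0,10,60,0,0,-6.4,0,0,10,60,0,0,-6.4,0,0,10,60,0,0,-6.4,0,0,10,60,0,0,-6.4,0,0,10,60,0,0,-6.4,0,0,10,60,0,0,-6.4,0,0,10,60,0,0,-6.4,0,0,10,60,0,0,-6.4,0,0,10,60,0,0,-6.4,0,0,0,60,0,0,-6.4,0,0,0,60]

```text
clock: 33.73
position: [0.5174, 0.2666, 0.1484]
tcp_rot: [[0.015, 1.0, -0.001], [1.0, -0.015, -0.002], [-0.002, -0.001, -1.0]]
contact_force: [-0.9, 0.7, -1.2]
grip_width: 0.0598
gripper_force: 0.0
```

servo_tool:
  plan: [0,0,-6.4,0,0,0,60,0,0,-6.2,0,0,0,60,0,0,0,-2,29,28,60,0,0,0,-2,29,28,60,0,0,0,-2,28,28,60,0,0,0,0,0,0,60,0,0,0,0,0,0,60]

```text
clock: 34.32
position: [0.6029, 0.2775, 0.0631]
tcp_rot: [[-0.198, 0.98, -0.003], [0.98, 0.198, -0.003], [-0.002, -0.003, -1.0]]
contact_force: [-0.7, 0.1, 1.3]
grip_width: 0.0598
gripper_force: 0.0
```

```bash
python3 - <<'E'
from h import *
from bench import manip
go((.6029,.2789,.023),downR(101.5))
im,d=manip.grab_frame("wrist");k=manip.calibration("wrist");np.savez("w19.npz",im=im,d=d,**k)
shack(load("w19.npz")[2],(.6082,.2881),11.5)
E
```

```text
turn [-0.2  0.1 -0.1] shift after turn [ 1.3  0.3 59.1] before [ 1.5  0.5 59.1] | now tcp [0.6029 0.2775 0.0631] F [-0.7  0.1  1.3] w 59.8 t 34.3167
legs x hist {-32: 0, -28: 54, -24: 112, -20: 124, -16: 3, -12: 0, -8: 0, -4: 5, 0: 111, 4: 125, 8: 54, 12: 0, 16: 0, 20: 0, 24: 0, 28: 0}
x [-26.8  25.2] y [-24.4  27.3] pin y 18.7
```

servo_tool:
  plan: [0,0,0,1,-0.5,20,60,0,0,0,0,0,20,60,0,0,0,0,0,19,60,0,0,0,0,0,0,60,0,0,0,0,0,0,20,0,0,0,0,0,0,20,0,0,0,0,0,0,20,0,0,0,0,0,0,20,0,0,0,0,0,0,20,0,0,0,0,0,0,20]
  force: 35

```text
clock: 35.2
position: [0.6032, 0.2804, 0.008]
tcp_rot: [[-0.2, 0.98, 0.002], [0.98, 0.2, -0.0], [-0.001, 0.002, -1.0]]
contact_force: [-1.5, -1.3, 8.3]
grip_width: 0.0328
gripper_force: 34.4
```

servo_tool:
  plan: [0,0,0,0,0,-20,20,0,0,0,0,0,-35,20,0,0,0,0,0,-35,20,0,0,0,0,0,-35,20,0,0,0,0,0,-35,20,0,0,0,0,0,-35,20,0,0,0,0,0,-30,20,0,0,0,0,0,0,20,0,0,0,0,0,0,20]

```text
clock: 35.95
position: [0.6031, 0.2807, 0.2339]
tcp_rot: [[-0.2, 0.98, 0.004], [0.98, 0.2, 0.0], [-0.0, 0.004, -1.0]]
contact_force: [-1.4, -0.2, -1.6]
grip_width: 0.0322
gripper_force: 32.6
```

```bash
cat >> h.py <<'E'
def bin_at(col,x=-62,z=300): # world TCP over hung bin -> grasp point
    return PO+frame(PYAW)@np.array([x/1e3,BAY[col],z/1e3])
E
python3 - <<'E'
from h import *
print(bin_at("red"));go(bin_at("red",-62,260),downR(12))
from bench import manip;print(manip.get_state()['joint_pos'].round(0))
E
```

```text
[ 0.68785485 -0.09489052  0.3       ]
turn [ 0.2 -0.2 89.5] shift after turn [  4.8 385.   -7.1] before [-384.9    8.    -6.9] | now tcp [0.6031 0.2807 0.2339] F [-1.4 -0.2 -1.6] w 32.2 t 35.95
[ 23.  17. 103.  -0.  59.  11.]
```

servo_tool:
  plan: [0,0,6.4,0,0,0,20,0,0,6.4,0,0,0,20,0,0,6.4,0,0,0,20,0,0,6.4,0,0,0,20,0,0,6.4,0,0,0,20,0,0,6.4,0,0,0,20,0,0,6.4,0,0,0,20,0,0,6.4,0,0,0,20,0,0,6.4,0,0,0,20,0,0,6.4,0,0,0,20,0,0,6.4,0,0,0,20,0,0,6.4,0,0,0,20]

```text
clock: 36.95
position: [0.6014, 0.28, 0.2298]
tcp_rot: [[0.911, 0.413, -0.001], [0.413, -0.911, -0.002], [-0.002, 0.001, -1.0]]
contact_force: [0.3, -0.6, -1.0]
grip_width: 0.0328
gripper_force: 32.6
```

servo_tool:
  plan: [0,0,6.4,0,0,0,20,0,0,6.3,0,0,0,20,0,0,0,0.5,38,-0.5,20,0,0,0,0.5,38,-0.5,20,0,0,0,0.5,38,-0.5,20,0,0,0,0.5,38,-0.5,20,0,0,0,0.5,38,-0.5,20,0,0,0,0.5,38,-0.5,20,0,0,0,0.5,38,-0.5,20,0,0,0,0.5,38,-0.5,20,0,0,0,0.5,38,-0.5,20,0,0,0,0.5,38,-0.5,20]

```text
clock: 37.95
position: [0.6857, -0.0921, 0.2354]
tcp_rot: [[0.978, 0.209, -0.001], [0.209, -0.978, -0.001], [-0.002, 0.0, -1.0]]
contact_force: [0.6, 1.1, -1.4]
grip_width: 0.0325
gripper_force: 32.6
```

servo_tool:
  plan: [0,0,0,0,5,0,20,0,0,0,0,0,0,20,0,0,0,0,0,0,20]

```text
clock: 38.2
position: [0.6867, -0.0949, 0.2357]
tcp_rot: [[0.978, 0.208, -0.001], [0.208, -0.978, -0.0], [-0.001, 0.0, -1.0]]
contact_force: [0.3, 0.7, -1.9]
grip_width: 0.0325
gripper_force: 32.6
```

```bash
python3 - <<'E'
from h import *
go(bin_at("red",-60,148),downR(12))
E
```

```text
turn [ 0.   0.1 -0. ] shift after turn [  3.2   0.2 106.7] before [  3.3   0.2 106.7] | now tcp [ 0.6867 -0.0949  0.2357] F [ 0.3  0.7 -1.9] w 32.5 t 38.2
```

servo_tool:
  plan: [0,0,0,1,-5,25,20,0,0,0,0,0,30,20,0,0,0,0,0,25,20,0,0,0,0,0,15,20,0,0,0,0,0,8,20,0,0,0,0,0,0,20,0,0,0,0,0,0,44,0,0,0,0,0,0,44,0,0,0,0,0,0,44]

```text
clock: 38.95
position: [0.6885, -0.0902, 0.1358]
tcp_rot: [[0.978, 0.209, 0.003], [0.209, -0.978, -0.001], [0.003, 0.002, -1.0]]
contact_force: [0.6, 0.4, 0.6]
grip_width: 0.0441
gripper_force: 0.0
```

servo_tool:
  plan: [0,0,0,0,0,-20,44,0,0,0,0,0,-30,44,0,0,0,0,0,-35,44,0,0,0,0,0,-35,44,0,0,0,0,0,0,44,0,0,0,0,0,0,60]

```text
clock: 39.45
position: [0.6889, -0.0903, 0.2579]
tcp_rot: [[0.978, 0.208, 0.007], [0.208, -0.978, -0.002], [0.006, 0.003, -1.0]]
contact_force: [0.6, -0.3, -0.8]
grip_width: 0.0484
gripper_force: 0.0
```

```bash
python3 - <<'E'
from h import *
from bench import manip
c=(.5467,.386);y=5.5;g=np.r_[c,.023]+frame(y)@np.array([-.007,-.008,0]);go(g,downR(y+90),.1)
im,d=manip.grab_frame("top");k=manip.calibration("top");np.savez("top3.npz",im=im,d=d,**k)
cv2.imwrite("pics/t3.png",cv2.resize(im[40:300,150:350],(400,520)))
E
```

```text
turn [  0.4  -0.1 -83.5] shift after turn [ 479.8 -102.9  153.9] before [ -48.6 -488.8  152. ] | now tcp [ 0.6889 -0.0903  0.2579] F [ 0.6 -0.3 -0.8] w 48.4 t 39.45
```

View pics/t3.png

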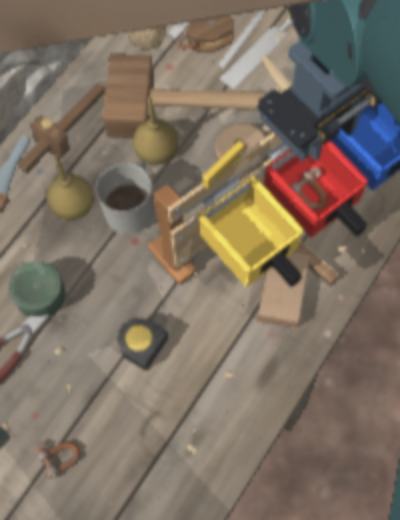

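The shackle lies in the red bin at (310,187). The other shackle (60,457) and the tape (141,343) haven't moved.

servo_tool:
  plan: [0,0,0,-4,-37.5,0,60,0,0,0,-4,-37.5,0,60,0,0,0,-4,-37.5,0,60,0,0,0,-4,-37.5,0,60,0,0,0,-4,-37.5,0,60,0,0,0,-4,-37.5,3,60,0,0,0,-4,-37.5,3,60,0,0,0,-4,-37.5,3,60,0,0,0,-4,-37.5,3,60,0,0,0,-4,-37.5,3,60,0,0,0,-4,-37.5,3,60,0,0,0,-4,-37.5,3,60]

```text
clock: 40.5
position: [0.5453, 0.3414, 0.2314]
tcp_rot: [[0.978, 0.208, -0.0], [0.208, -0.978, -0.002], [-0.001, 0.002, -1.0]]
contact_force: [-0.2, -0.4, 0.3]
grip_width: 0.0605
gripper_force: 0.0
```

servo_tool:
  plan: [0,0,-6.4,0,0,10,60,0,0,-6.4,0,0,10,60,0,0,-6.4,0,0,10,60,0,0,-6.4,0,0,10,60,0,0,-6.4,0,0,10,60,0,0,-6.4,0,0,10,60,0,0,-6.4,0,0,0,60,0,0,-6.4,0,0,0,60,0,0,-6.4,0,0,0,60,0,0,-6.4,0,0,0,60,0,0,-6.4,0,0,0,60,0,0,-6.4,0,0,0,60]

```text
clock: 41.5
position: [0.5461, 0.3396, 0.1715]
tcp_rot: [[0.015, 1.0, -0.001], [1.0, -0.015, -0.002], [-0.002, -0.001, -1.0]]
contact_force: [0.0, 0.7, -0.2]
grip_width: 0.0605
gripper_force: 0.0
```

```bash
python3 - <<'E'
from h import *
c=(.5467,.386);y=5.5;g=np.r_[c,.023]+frame(y)@np.array([-.007,-.008,0]);go(g,downR(y+90),.06)
E
```

```text
turn [-0.   0.1 -6.4] shift after turn [ 38.1  -1.9 107.5] before [ 37.9  -6.1 107.4] | now tcp [0.5461 0.3396 0.1715] F [ 0.   0.7 -0.2] w 60.5 t 41.5
```

servo_tool:
  plan: [0,0,-6.4,0,0,0,60,0,0,0,13,-0.6,35,60,0,0,0,13,-0.6,35,60,0,0,0,12,-0.6,36,60,0,0,0,0,0,0,60,0,0,0,0,0,0,60]

```text
clock: 42.0
position: [0.5399, 0.3768, 0.0645]
tcp_rot: [[-0.092, 0.996, -0.003], [0.996, 0.092, -0.004], [-0.003, -0.003, -1.0]]
contact_force: [0.1, 0.2, 1.5]
grip_width: 0.0603
gripper_force: 0.0
```

```bash
python3 - <<'E'
from h import *
from bench import manip
c=(.5467,.386);y=5.5;g=np.r_[c,.023]+frame(y)@np.array([-.007,-.008,0]);go(g,downR(y+90))
im,d=manip.grab_frame("wrist");k=manip.calibration("wrist");np.savez("w20.npz",im=im,d=d,**k)
shack(load("w20.npz")[2],c,y)
E
```

```text
turn [-0.2  0.2 -0.2] shift after turn [ 0.6  0.6 60.5] before [ 0.8  0.8 60.5] | now tcp [0.5399 0.3768 0.0645] F [0.1 0.2 1.5] w 60.3 t 42.0
legs x hist {-32: 0, -28: 24, -24: 112, -20: 123, -16: 17, -12: 0, -8: 0, -4: 5, 0: 95, 4: 118, 8: 63, 12: 0, 16: 0, 20: 0, 24: 0, 28: 0}
x [-26.2  26.4] y [-23.8  28.1] pin y 19.1
```

servo_tool:
  plan: [0,0,0,1,0,20,60,0,0,0,0,0,20,60,0,0,0,0,0,20,60,0,0,0,0,0,0,60,0,0,0,0,0,0,20,0,0,0,0,0,0,20,0,0,0,0,0,0,20,0,0,0,0,0,0,20,0,0,0,0,0,0,20,0,0,0,0,0,0,20]
  force: 35

```text
clock: 42.88
position: [0.5422, 0.3789, 0.008]
tcp_rot: [[-0.091, 0.996, 0.002], [0.996, 0.091, -0.0], [-0.0, 0.002, -1.0]]
contact_force: [-2.0, -1.7, 10.0]
grip_width: 0.0322
gripper_force: 34.6
```

servo_tool:
  plan: [0,0,0,0,0,-20,20,0,0,0,0,0,-35,20,0,0,0,0,0,-35,20,0,0,0,0,0,-35,20,0,0,0,0,0,-35,20,0,0,0,0,0,-35,20,0,0,0,0,0,-35,20,0,0,0,0,0,-5,20]

```text
clock: 43.55
position: [0.5435, 0.3802, 0.2489]
tcp_rot: [[-0.091, 0.996, 0.008], [0.996, 0.091, 0.004], [0.003, 0.008, -1.0]]
contact_force: [0.2, 0.7, 0.7]
grip_width: 0.0322
gripper_force: 32.8
```

servo_tool:
  plan: [0,0,6.4,0,0,0,20,0,0,6.4,0,0,0,20,0,0,6.4,0,0,0,20,0,0,6.4,0,0,0,20,0,0,6.4,0,0,0,20,0,0,6.4,0,0,0,20,0,0,6.4,0,0,0,20,0,0,6.4,0,0,0,20,0,0,6.4,0,0,0,20,0,0,6.4,0,0,0,20,0,0,6.4,0,0,0,20,0,0,6.4,0,0,0,20]

```text
clock: 44.55
position: [0.5411, 0.3786, 0.2415]
tcp_rot: [[0.95, 0.311, 0.001], [0.311, -0.95, -0.001], [0.001, 0.001, -1.0]]
contact_force: [-0.0, 0.8, -1.7]
grip_width: 0.0322
gripper_force: 32.8
```

```bash
python3 - <<'E'
from h import *
go(bin_at("blue",-62,255),downR(12))
E
```

```text
turn [ 0.1 -0.   6.1] shift after turn [ 45.1 612.8   5.5] before [-20.6 614.1   6.3] | now tcp [0.5411 0.3786 0.2415] F [-0.   0.8 -1.7] w 32.2 t 44.55
```

servo_tool:
  plan: [0,0,6.2,0,0,0,20,0,0,0,2.8,38,0,20,0,0,0,2.8,38,0,20,0,0,0,2.8,38,0,20,0,0,0,2.8,38,0,20,0,0,0,2.8,38,0,20,0,0,0,2.8,38,0,20,0,0,0,2.8,38,0,20,0,0,0,2.8,38,0,20,0,0,0,2.8,38,0,20,0,0,0,2.8,38,0,20,0,0,0,2.8,38,0,20]

```text
clock: 45.55
position: [0.6601, -0.0252, 0.2422]
tcp_rot: [[0.977, 0.212, 0.001], [0.212, -0.977, -0.001], [0.001, 0.001, -1.0]]
contact_force: [1.0, -0.0, -0.5]
grip_width: 0.0322
gripper_force: 32.8
```

servo_tool:
  plan: [0,0,0,2.8,38,0,20,0,0,0,2.8,38,0,20,0,0,0,2.8,38,0,20,0,0,0,2.8,38,0,20,0,0,0,2.8,38,0,20,0,0,0,0,0,0,20,0,0,0,0,0,0,20]

```text
clock: 46.13
position: [0.7139, -0.2078, 0.2418]
tcp_rot: [[0.978, 0.21, 0.001], [0.21, -0.978, -0.001], [0.0, 0.001, -1.0]]
contact_force: [0.2, 1.3, -1.7]
grip_width: 0.0322
gripper_force: 32.8
```

```bash
python3 - <<'E'
from h import *
go(bin_at("blue",-62,151),downR(12))
E
```

```text
turn [ 0.1 -0.   0.1] shift after turn [ -2.    3.3 109.8] before [ -2.    3.2 109.8] | now tcp [ 0.7139 -0.2078  0.2418] F [ 0.2  1.3 -1.7] w 32.2 t 46.1333
```

servo_tool:
  plan: [0,0,0,-2,-2,25,20,0,0,0,0,0,30,20,0,0,0,0,0,26,20,0,0,0,0,0,18,20,0,0,0,0,0,8,20,0,0,0,0,0,0,20,0,0,0,0,0,0,44,0,0,0,0,0,0,44,0,0,0,0,0,0,44]

```text
clock: 46.88
position: [0.7126, -0.2046, 0.1372]
tcp_rot: [[0.977, 0.212, 0.003], [0.212, -0.977, -0.002], [0.003, 0.002, -1.0]]
contact_force: [0.1, -0.3, 0.5]
grip_width: 0.044
gripper_force: 0.0
```

servo_tool:
  plan: [0,0,0,0,0,-20,44,0,0,0,0,0,-30,44,0,0,0,0,0,-35,44,0,0,0,0,0,-35,44,0,0,0,0,0,0,44,0,0,0,0,0,0,44]

```text
clock: 47.38
position: [0.713, -0.2048, 0.2592]
tcp_rot: [[0.977, 0.212, 0.006], [0.212, -0.977, -0.003], [0.006, 0.004, -1.0]]
contact_force: [-0.9, 0.7, -1.0]
grip_width: 0.044
gripper_force: 0.0
```

servo_tool:
  plan: [0,0,0,-5,-37.5,0,85,0,0,0,-5,-37.5,0,85,0,0,0,-5,-37.5,0,85,0,0,0,-5,-37.5,0,85,0,0,0,-5,-37.5,0,85,0,0,0,-5,-37.5,0,85,0,0,0,-5,-37.5,0,85,0,0,0,-5,-37.5,0,85,0,0,0,-5,-37.5,0,85,0,0,0,-5,-37.5,0,85,0,0,0,-5,-37.5,0,85,0,0,0,0,0,0,85]

```text
clock: 48.38
position: [0.568, 0.1914, 0.2543]
tcp_rot: [[0.977, 0.215, -0.0], [0.215, -0.977, -0.0], [-0.0, 0.0, -1.0]]
contact_force: [-0.5, -1.1, 0.2]
grip_width: 0.0849
gripper_force: 0.0
```

```bash
python3 - <<'E'
from h import *
from bench import manip
for n in("wrist","top"):
    im,d=manip.grab_frame(n);k=manip.calibration(n);np.savez(n+"21.npz",im=im,d=d,**k)
a=cv2.imread;im=load("top21.npz")[0];cv2.imwrite("pics/t4.png",cv2.resize(im[40:300,150:350],(400,520)))
for n in("wrist","top"):
    W=load(n+"21.npz")[2]
    m=((W[...,2]>.022)&(W[...,2]<.045)&(W[...,0]>.53)&(W[...,0]<.72)&(W[...,1]>.13)&(W[...,1]<.32)).astype(np.uint8)
    nc,l,st,ce=cv2.connectedComponentsWithStats(m)
    for i in range(1,nc):
        if st[i,4]>150:
            p=W[l==i];r=cv2.minAreaRect((p[:,:2]*1000).astype(np.float32));print(n,st[i],'z',np.median(p[:,2]).round(4),np.round(r[0],1),np.round(r[1],1),round(r[2],1))
go((.640,.2154,.035),downR(29.1+90),.06)
E
```

```text
wrist [ 226   90   54   52 1845] z 0.0323 [641.1 213.7] [61.9 65.3] 29.7
top [213 202  22  21 165] z 0.032 [627.1 207.7] [34.4 66.1] 32.0
turn [ 1.000e-01  1.000e-01 -1.067e+02] shift after turn [-10.3  74.8 178.4] before [ 74.5 -11.9 178.4] | now tcp [0.5697 0.188  0.2544] F [ 0.1 -0.8  1.1] w 85.1 t 48.4833
```

View pics/t4.png

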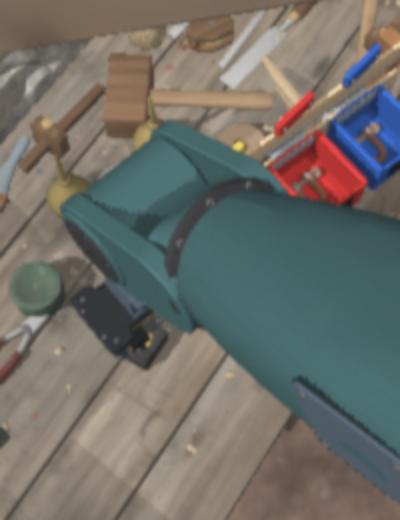

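The blue bin holds its shackle at (375,140) and the red bin still holds its own at (310,185). The tape is still at (150,345). Now I'll pick the tape.

servo_tool:
  plan: [0,0,-6.4,0,0,8,88,0,0,-6.4,0,0,8,88,0,0,-6.4,0,0,8,88,0,0,-6.4,0,0,8,88,0,0,-6.4,0,0,8,88,0,0,-6.4,0,0,8,88,0,0,-6.4,0,0,8,88,0,0,-6.4,0,0,8,88,0,0,-6.4,0,0,8,88,0,0,-6.4,0,0,8,88,0,0,-6.4,0,0,8,88,0,0,-6.4,0,0,8,88]

```text
clock: 49.48
position: [0.5708, 0.1856, 0.1581]
tcp_rot: [[0.013, 1.0, 0.001], [1.0, -0.013, -0.001], [-0.001, 0.001, -1.0]]
contact_force: [-0.1, 0.5, 0.5]
grip_width: 0.088
gripper_force: 0.0
```

servo_tool:
  plan: [0,0,-6.4,0,0,0,88,0,0,-6.4,0,0,0,88,0,0,-6.4,0,0,0,88,0,0,-6.4,0,0,0,88,0,0,-4.6,0,0,0,88,0,0,0,-3,24.5,20,88,0,0,0,-3,24.5,20,88,0,0,0,-3,24.5,20,88,0,0,0,0,0,0,88,0,0,0,0,0,0,88]

```text
clock: 50.32
position: [0.6391, 0.2137, 0.097]
tcp_rot: [[-0.487, 0.873, -0.001], [0.873, 0.487, -0.002], [-0.001, -0.002, -1.0]]
contact_force: [0.2, -0.3, 0.2]
grip_width: 0.0879
gripper_force: 0.0
```

```bash
python3 - <<'E'
from h import *
from bench import manip
go((.6405,.2145,.035),downR(29.4+90))
im,d=manip.grab_frame("wrist");k=manip.calibration("wrist");np.savez("w22.npz",im=im,d=d,**k)
W=load("w22.npz")[2];m=((W[...,2]>.024)&(W[...,2]<.045)&(np.hypot(W[...,0]-.64,W[...,1]-.215)<.055))
p=W[m];r=cv2.minAreaRect((p[:,:2]*1000).astype(np.float32));print(len(p),np.round(r[0],1),np.round(r[1],1),round(r[2],1))
E
```

```text
turn [-0.1  0.  -0.2] shift after turn [ 0.   1.6 81. ] before [ 0.1  1.8 81. ] | now tcp [0.6391 0.2137 0.097 ] F [ 0.2 -0.3  0.2] w 87.9 t 50.3167
4262 [638.7 215. ] [62.1 65.9] 29.8
```

servo_tool:
  plan: [0,0,0,0,0.5,25,88,0,0,0,0,0,25,88,0,0,0,0,0,20,88,0,0,0,0,0,11,88,0,0,0,0,0,0,50,0,0,0,0,0,0,50,0,0,0,0,0,0,50,0,0,0,0,0,0,50,0,0,0,0,0,0,50,0,0,0,0,0,0,50]
  force: 40

```text
clock: 51.2
position: [0.6401, 0.2152, 0.0193]
tcp_rot: [[-0.489, 0.872, 0.002], [0.872, 0.489, -0.001], [-0.002, 0.001, -1.0]]
contact_force: [-3.4, -2.1, 9.7]
grip_width: 0.06
gripper_force: 39.9
```

servo_tool:
  plan: [0,0,0,0,0,-20,50,0,0,0,0,0,-35,50,0,0,0,0,0,-35,50,0,0,0,0,0,-35,50,0,0,0,0,0,-35,50,0,0,0,0,0,-35,50,0,0,0,0,0,-30,50,0,0,0,0,0,0,50,0,0,0,0,0,0,50]

```text
clock: 51.95
position: [0.6401, 0.2156, 0.2451]
tcp_rot: [[-0.488, 0.873, 0.005], [0.873, 0.488, 0.0], [-0.002, 0.004, -1.0]]
contact_force: [0.2, -0.2, -2.6]
grip_width: 0.0603
gripper_force: 39.9
```

servo_tool:
  plan: [0,0,6.3,0,0,0,50,0,0,6.3,0,0,0,50,0,0,6.3,0,0,0,50,0,0,6.3,0,0,0,50,0,0,6.3,0,0,0,50,0,0,6.3,0,0,0,50,0,0,6.3,0,0,0,50,0,0,6.3,0,0,0,50,0,0,6.3,0,0,0,50,0,0,6.3,0,0,0,50,0,0,6.3,0,0,0,50,0,0,6.3,0,0,0,50]

```text
clock: 52.95
position: [0.6384, 0.215, 0.2408]
tcp_rot: [[0.727, 0.686, -0.002], [0.686, -0.727, -0.002], [-0.003, 0.0, -1.0]]
contact_force: [-0.3, 0.5, -3.3]
grip_width: 0.0597
gripper_force: 39.9
```

servo_tool:
  plan: [0,0,6.3,0,0,0,50,0,0,6.3,0,0,0,50,0,0,6.3,0,0,0,50,0,0,6.3,0,0,0,50,0,0,6.3,0,0,0,50,0,0,0,0,0,0,50,0,0,0,0,0,0,50]

```text
clock: 53.53
position: [0.6387, 0.2151, 0.2414]
tcp_rot: [[0.977, 0.214, -0.001], [0.214, -0.977, -0.002], [-0.001, 0.001, -1.0]]
contact_force: [-0.4, -0.5, -1.9]
grip_width: 0.0601
gripper_force: 39.9
```

```bash
python3 - <<'E'
from h import *
go(bin_at("yellow",-56,255),downR(12))
E
```

```text
turn [0.1 0.1 0.3] shift after turn [-10.3 194.4   5.4] before [-11.5 194.3   5.6] | now tcp [0.6387 0.2151 0.2414] F [-0.4 -0.5 -1.9] w 60.1 t 53.5333
```

servo_tool:
  plan: [0,0,0,-10,0,-10,50,0,0,0,0,32.5,0,50,0,0,0,0,32.5,0,50,0,0,0,0,32.5,0,50,0,0,0,0,32.5,0,50,0,0,0,0,32.5,0,50,0,0,0,0,32,0,50,0,0,0,0,0,0,50,0,0,0,0,0,0,50,0,0,0,0,0,0,50]

```text
clock: 54.37
position: [0.6701, 0.0233, 0.2524]
tcp_rot: [[0.977, 0.212, -0.0], [0.212, -0.977, -0.001], [-0.0, 0.001, -1.0]]
contact_force: [-0.2, -0.2, -2.2]
grip_width: 0.0595
gripper_force: 39.9
```

```bash
python3 - <<'E'
from h import *
go(bin_at("yellow",-55,193),downR(12))
E
```

```text
turn [0.  0.  0.2] shift after turn [-0.2  0.2 78.4] before [-0.2  0.1 78.4] | now tcp [0.6701 0.0233 0.2524] F [-0.2 -0.2 -2.2] w 59.5 t 54.3667
```

servo_tool:
  plan: [0,0,0,0,0,25,50,0,0,0,0,0,25,50,0,0,0,0,0,18,50,0,0,0,0,0,9,50,0,0,0,0,0,0,50,0,0,0,0,0,0,50,0,0,0,0,0,0,76,0,0,0,0,0,0,76,0,0,0,0,0,0,76,0,0,0,0,0,0,76]

```text
clock: 55.2
position: [0.671, 0.023, 0.177]
tcp_rot: [[0.978, 0.21, 0.002], [0.21, -0.978, -0.001], [0.002, 0.001, -1.0]]
contact_force: [-0.1, 0.9, 0.2]
grip_width: 0.0759
gripper_force: 0.0
```

servo_tool:
  plan: [0,0,0,0,0,-25,76,0,0,0,0,0,-35,76,0,0,0,0,0,-35,76,0,0,0,-30,0,-20,76,0,0,0,-38,0,0,76,0,0,0,-38,0,0,76,0,0,0,-38,0,0,76,0,0,0,0,0,0,76,0,0,0,0,0,0,76]

```text
clock: 55.95
position: [0.5287, -0.0075, 0.2918]
tcp_rot: [[0.978, 0.21, 0.002], [0.21, -0.978, -0.001], [0.002, 0.002, -1.0]]
contact_force: [0.6, 0.3, 0.4]
grip_width: 0.0761
gripper_force: 0.0
```

```bash
python3 - <<'E'
from h import *
from bench import manip
im,d=manip.grab_frame("wrist");k=manip.calibration("wrist");np.savez("w23.npz",im=im,d=d,**k)
for c in("yellow","red","blue"):hung("w24.npz",c)
t,_=manip.grab_frame("top")
cv2.imwrite("pics/end.png",np.hstack([cv2.resize(t[40:300,200:400],(384,499)),cv2.resize(im[:256,:],(400,200)).copy() if 0 else cv2.copyMakeBorder(im[:256,:],0,499-256,0,0,0)[:, :416]]))
E
```

```text
yellow x [-104.8  -18.8] y [ 70.5 167.6] rim z by x [(-115, np.float64(157.1)), (-100, np.float64(159.4)), (-85, np.float64(160.2)), (-70, np.float64(161.0)), (-55, np.float64(161.8)), (-40, np.float64(162.3)), (-25, np.float64(162.8))]
red x [-105.5  -18.3] y [-47.2  50.1] rim z by x [(-115, np.float64(157.6)), (-100, np.float64(159.3)), (-85, np.float64(160.1)), (-70, np.float64(160.7)), (-55, np.float64(161.3)), (-40, np.float64(162.0)), (-25, np.float64(162.5))]
blue x [-105.4  -17.9] y [-146.9  -68.7] rim z by x [(-115, np.float64(156.5)), (-100, np.float64(159.2)), (-85, np.float64(159.9)), (-70, np.float64(160.5)), (-55, np.float64(161.1)), (-40, np.float64(162.0)), (-25, np.float64(162.3))]
```

View pics/end.png

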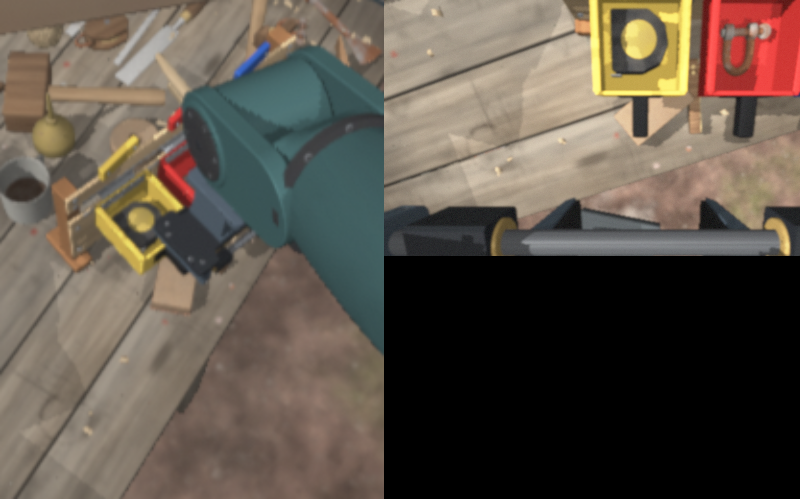

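The tape lies flat in the yellow bin (wrist view, 640,42) and a shackle in the red one (740,45). The blue bin's shackle was seen in the previous picture. All three bins hang level and equal, and the robot is clear of everything.

```bash
python3 -c "
from bench import manip
print(manip.job_done())"
```

```text
the job is handed in; nothing more can be done
None
```

All three bins hang home under the tabs of their own colour, with the tape measure in the yellow bin and one shackle each in the red and blue bins; the job is handed in at about 56 s on the robot's clock.

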